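# Load coated test plates into the immersion carrier and hang it on the drip stand

## Robot

A 6-joint arm with a two-finger parallel gripper is mounted at the origin on a cart in front of the work surface, level with it; the furniture and walls round the work are solid. World frame = base frame: x ahead of the robot, y to its left, z up, the work surface at z = 0. Lengths are in m, angles in rad, forces in N, time in s.
With the tool pointing down it reaches from about 0.375 to 0.9 m from the base axis. Payload 3.1 kg.
Tool frame: the origin (TCP) lies between the finger pads; the fingertips stand 22 mm ahead of it and the grasp point (between the pads) lies 3 mm ahead of it; z points along the fingers, y is the direction in which the jaws open and shut (so a half turn about z gives the same grasp; the last joint's range is limited). The gripper opens to 85 mm and grips with 20 to 120 N. Pads are 22 mm wide; open, the fingers measure 114 mm over their backs; the gripper's body (76 mm by 85 mm) begins 54 mm behind the grasp point. The pads swing forward as they close: fully open they stand 13 mm farther back than shut.
Start: joints at [1.115, 0.527, 1.433, -0, 1.181, -0.178], TCP at [0.171, 0.601, 0.253] pointing down, gripper open.
Joint ranges: [-3.08, 3.08], [-0.75, 2.2], [0.22, 2.44], [-1.43, 4.57], [0, 2.65], [-2.85, 2.85]. Speed limits (rad/s): [2.79, 2.79, 3.14, 3.14, 3.14, 3.14].

## Interface

Orientations are given as a unit quaternion [x, y, z, w].
In Python, from station import status, snapshot, manip gives the robot as it stands.
- The arm moves only by the tool move_arm, never from a script. Its argument "plan" is a list that holds one entry, the list of rows, each a list of 7 numbers: the turn, a rotation vector about the tool's x, y, z scaled (see below), then the shift along the tool's x, y, z scaled (see below), then the closure, from 0 (fully open) to 1 (shut). A call has exactly 8 rows; each row is the pose to reach, as a shift and turn from the pose commanded when the call began, along the tool's axes at that moment; what a row does not reach only later rows make up. The controller multiplies each number of a shift by 100 mm and each number of a turn by pi/4 rad. A row lasts 1/8 s, in which the tool goes at most 62.5 mm and 10.7 degrees, less where a joint would pass 70% of its speed; a pose out of reach is approached as far as the arm can. A call with a number of a shift or a turn outside -1 to 1 is refused whole. A call with a gripper value outside its range is refused whole. The fingers move at their own pace and stop on an object; "force" is the grip in N (left out, the last holds). Time passes only in rows, so rows that repeat a pose let the fingers close, or fill a call up. It gives the time, the measured TCP pose, the force and the opening at its end, in the units of the state.
- status.sense(): the state, without advancing time (a new reading comes with each control period).
- snapshot(name): name is "side" or "top" or "wrist"; returns a dict with "img" (480x640x3 uint8, red, green, blue), "depth" (480x640 float32, m along the optical axis (not along the pixel's ray), 0 where there is no reading), "mtx" (3x3 intrinsics, pixels), "T" (4x4, takes a point from camera to world coordinates). Camera axes: x right, y up, looking along -z (the intrinsics and any distortion apply to the point x, -y, -z); pixel columns grow to the right and rows downward; lengths in m; the calibration is good to about 2 mm. A picture is of the moment at which its call begins.
- manip.sign_off(): hands the job in, once; it reports no verdict.
The state is a dict: "t": time; "q": joint angles; "qd": joint speeds; "tau": joint torques, N m; "tcp_pos": TCP position; "tool_rot": TCP orientation; "force": force on the tool from outside, world axes, zero at the start; "ft_torque": the same for the moment, N m; "finger_gap": opening from 0.0 (shut) to 1.0 (fully open).
Only numpy, scipy, OpenCV 4.12 (cv2) and the standard library are available. Lean on these libraries where they do the work, as an engineer would, in place of code of your own. Each camera call takes 0.05 s, during which the arm holds its last target. There are 200 camera calls.

## Task

Take every coated test plate out of the wooden block and push each fully home into its own spring-clip slot of the white immersion carrier while the carrier stands on the bench, choosing the slots so that the carrier will be balanced. Then swing the carrier's bail up and hang the carrier by it on both hooks of the drip stand, let go, and leave it hanging still and level over the tray with all plates in place. Do not knock over or shift the spare eyepiece, the rubber dust blower and the lens canister.

Things in the scene. Friction and masses are not known exactly. Their poses are not given: they have to be found in the camera images.
- plate1_mid (a point): Centre of an upright sandwich test plate with blue coated faces, 10 mm thick (x), 76 wide (y), 104 tall (z), 0.08 kg, corners rounded 5 mm, a shallow notch half-way up each side edge. It starts loose in a slot of the wooden block; pinch it by its faces from above. Either face may point either way. Absent in some starts.
- plate1: The blue plate; origin at the centre of its bottom edge; x through the thickness, y across the width, z up.
- plate2_mid (a point): Centre of an upright sandwich test plate with green coated faces, 10 mm thick (x), 76 wide (y), 104 tall (z), 0.08 kg, corners rounded 5 mm, a shallow notch half-way up each side edge. It starts loose in a slot of the wooden block; pinch it by its faces from above. Either face may point either way. Absent in some starts.
- plate2: The green plate; origin at the centre of its bottom edge; x through the thickness, y across the width, z up.
- plate3_mid (a point): Centre of an upright sandwich test plate with grey coated faces, 10 mm thick (x), 76 wide (y), 104 tall (z), 0.08 kg, corners rounded 5 mm, a shallow notch half-way up each side edge. It starts loose in a slot of the wooden block; pinch it by its faces from above. Either face may point either way. Absent in some starts.
- plate3: The grey plate; origin at the centre of its bottom edge; x through the thickness, y across the width, z up.
- plate4_mid (a point): Centre of an upright sandwich test plate with red coated faces, 10 mm thick (x), 76 wide (y), 104 tall (z), 0.08 kg, corners rounded 5 mm, a shallow notch half-way up each side edge. It starts loose in a slot of the wooden block; pinch it by its faces from above. Either face may point either way. Absent in some starts.
- plate4: The red plate; origin at the centre of its bottom edge; x through the thickness, y across the width, z up.
- plate5_mid (a point): Centre of an upright sandwich test plate with yellow coated faces, 10 mm thick (x), 76 wide (y), 104 tall (z), 0.08 kg, corners rounded 5 mm, a shallow notch half-way up each side edge. It starts loose in a slot of the wooden block; pinch it by its faces from above. Either face may point either way. Absent in some starts.
- plate5: The yellow plate; origin at the centre of its bottom edge; x through the thickness, y across the width, z up.
- block: Wooden storage block fixed to the bench, 220 (x) by 105 (y) by 40 mm tall, origin at the centre of its underside. Five slots 13.5 mm wide (in x) at x = -88, -44, 0, 44, 88 mm, three to five of them holding a plate: its bottom edge 8 mm above the bench, its top 112 mm; 34 mm between neighbours.
- carrier: White plastic immersion carrier, 196 (x) by 89 (y) by 98 mm tall, about 0.5 kg empty, loose on the bench; origin at the centre of its underside, z up. End walls at y = +-42 mm with five plate slots, at x = -80, -40, 0, 40, 80 mm. It hangs level only if loaded symmetrically about x = 0 (e.g. two plates left, two right); one plate one slot off makes it hang 5 degrees askew.
- slot1 (a point): Slot at x = -80 mm of the carrier: the point where a plate's centre lies when fully home, 60 mm above the carrier's underside (plate bottom at 8 mm, top at 112). Axes as the carrier's. A plate goes in from above, faces towards +-x, its side edges between ribs 12.6 mm apart with a flared mouth 18 mm wide whose top is 95 mm up.
- slot2 (a point): Slot at x = -40 mm of the carrier: home point as in slot1. Every slot has a spring clip at both ends, its rounded nose 60 mm above the carrier's underside: a plate's lower corners meet the noses when its bottom edge is 62 mm up; pushing past takes about 10 N. Then the clips drag on it, so a plate let go early stays part-way; at home the noses snap into its notches.
- slot3 (a point): Slot at x = 0 mm of the carrier: home point as in slot1. In all slots there is room for fingers on both faces of a plate where |y| < 31 mm; neighbouring plates stand 30 mm apart, face to face, so open the fingers only a little to let go.
- slot4 (a point): Slot at x = 40 mm of the carrier: home point as in slot1.
- slot5 (a point): Slot at x = 80 mm of the carrier: home point as in slot1.
- bail (a joint): Angle of the carrier's swing bail: 0 lying flat towards the carrier's +x, 1.57 upright, 3.1 flat towards -x. It turns about the carrier's y axis, through x = 0, 88 mm above the underside, with slight friction (left within about 5 degrees of upright it stays up, else it falls). Flat, it is clear of the slots; upright, it spans over them.
- bail_grip (a point): Middle of the bail's cross bar, in a black grip tube (12 mm thick, 50 long, rolls freely on the bar) along the carrier's y; beyond it the bare bar is 8 mm thick, out to the side arms at y = +-57 mm. It is 140 mm from the hinge line: 88 mm above the bench when the bail lies flat, 228 mm above the carrier's underside when upright.
- hook_seat (a point): Point 260 mm above the bench where the middle of the bail's cross bar hangs; axes as the stand's. The two hooks are bent 8 mm rods at y = +-38 mm; their upturned tips are 20 mm in front (-x) and reach 25 mm above it; behind it they slope up to a cross head 145 mm back. The bar comes in from the front over the tips (35 mm or more above the seat), then down.
- drip_stand: Drip stand fixed to the bench; origin on the bench right below the hook seat, x pointing back to its column (155 mm behind, 305 mm tall), y along the bar of a hanging carrier. The hooks go between the bail's side arms, the gripper between the hooks. A drip tray 210 by 150 mm, rim 14 mm, lies below; a hanging carrier's underside is 32 mm up.
- eyepiece: Small black spare eyepiece, 39 mm across, 42 mm tall; leave it alone. Origin at the centre of its underside.
- blower: Dark red rubber dust blower standing nozzle up, 53 mm across, 120 mm tall; leave it alone. Origin at the centre of its underside.
- lens_can: Grey screw canister with a black lid, 38 mm across, 54 mm tall; leave it alone. Origin at the centre of its underside.
Mind the look-alikes: they are no part of the job. Leave any purple or turquoise look-alike of the plate4 alone.

How it is judged:
On the way, in this order (a step that is already met when the one before it is completed fails the run):
1. every plate present is fully home in a clip slot of the carrier, the carrier standing on the bench (z of plate1_mid in the frame of carrier between 0.057 and 0.063 m and y of plate1_mid in the frame of carrier between -0.005 and 0.005 m and x of plate1_mid in the frame of carrier between -0.088 and 0.088 m and angle between the z axis of each of plate1, plate2, plate3, plate4, plate5 and the z axis of carrier, either way round below 0.08 rad and z of plate2_mid in the frame of carrier between 0.057 and 0.063 m and y of plate2_mid in the frame of carrier between -0.005 and 0.005 m and x of plate2_mid in the frame of carrier between -0.088 and 0.088 m and z of plate3_mid in the frame of carrier between 0.057 and 0.063 m and y of plate3_mid in the frame of carrier between -0.005 and 0.005 m and x of plate3_mid in the frame of carrier between -0.088 and 0.088 m and z of plate4_mid in the frame of carrier between 0.057 and 0.063 m and y of plate4_mid in the frame of carrier between -0.005 and 0.005 m and x of plate4_mid in the frame of carrier between -0.088 and 0.088 m and z of plate5_mid in the frame of carrier between 0.057 and 0.063 m and y of plate5_mid in the frame of carrier between -0.005 and 0.005 m and x of plate5_mid in the frame of carrier between -0.088 and 0.088 m and height (world z) of carrier below 0.01 m and angle between carrier's own z axis and vertical below 0.1 rad), for 0.2 s.
2. the bail has been raised upright (within about 17 degrees) (value of joint bail between 1.271 and 1.871 rad), for 0.2 s.
At the end, for the whole second after the job is handed in: The carrier hangs by its bail on both hooks of the drip stand (bail grip within 16 mm of the hook seat, parallel to it within 11 degrees), clear of the tray, at rest and level within 4 degrees, with every plate present still home in its slot (centre within 3 mm of the home height) (z of plate1_mid in the frame of carrier between 0.057 and 0.063 m and y of plate1_mid in the frame of carrier between -0.005 and 0.005 m and x of plate1_mid in the frame of carrier between -0.088 and 0.088 m and angle between the z axis of each of plate1, plate2, plate3, plate4, plate5 and the z axis of carrier, either way round below 0.08 rad and z of plate2_mid in the frame of carrier between 0.057 and 0.063 m and y of plate2_mid in the frame of carrier between -0.005 and 0.005 m and x of plate2_mid in the frame of carrier between -0.088 and 0.088 m and z of plate3_mid in the frame of carrier between 0.057 and 0.063 m and y of plate3_mid in the frame of carrier between -0.005 and 0.005 m and x of plate3_mid in the frame of carrier between -0.088 and 0.088 m and z of plate4_mid in the frame of carrier between 0.057 and 0.063 m and y of plate4_mid in the frame of carrier between -0.005 and 0.005 m and x of plate4_mid in the frame of carrier between -0.088 and 0.088 m and z of plate5_mid in the frame of carrier between 0.057 and 0.063 m and y of plate5_mid in the frame of carrier between -0.005 and 0.005 m and x of plate5_mid in the frame of carrier between -0.088 and 0.088 m and distance between bail_grip and hook_seat below 0.016 m and angle between the y axis of carrier and the y axis of drip_stand, either way round below 0.2 rad and contact force between carrier and drip_stand above 2 N and height (world z) of carrier above 0.02 m and angle between carrier's own z axis and vertical below 0.07 rad and linear speed of carrier below 0.05 m/s and angular speed of carrier below 0.4 rad/s); the robot touches nothing.
It fails at once if the eyepiece is shifted by more than 30 mm or tipped (distance of eyepiece from where it was at the start of the episode above 0.03 m or angle between eyepiece's own z axis and vertical above 0.4 rad).
It fails at once if the rubber dust blower is shifted by more than 30 mm or tipped (distance of blower from where it was at the start of the episode above 0.03 m or angle between blower's own z axis and vertical above 0.4 rad).
It fails at once if the lens canister is shifted by more than 30 mm or tipped (distance of lens_can from where it was at the start of the episode above 0.03 m or angle between lens_can's own z axis and vertical above 0.4 rad).
It fails at once if the carrier is tipped over or swung by more than 40 degrees (angle between carrier's own z axis and vertical above 0.7 rad).
Of plate1, plate2, plate3, plate4, plate5 only 3 to 5 are there at a start; the rules pass over those that are not, and their reading is None.
At some moment in a run one of carrier may be knocked a few centimetres aside while the robot is not near it.
It also fails if it takes over 210 s, if anything falls off the work surface, if the arm or the gripper's body presses on something with over 40 N, if the wrist force passes 120 N, or if a joint passes its speed limit or range.

## Working session

There is one attempt and no reset: what is moved stays moved. The work goes in short steps, Python scripts to look and compute and a tool call to move; the robot and the scene stay as the last step left them, time stands still between calls to the robot, and variables do not carry over. Pictures are saved under pics/ and viewed, on a budget of 14 in all, crops included, one or two more only if the job needs it, and the job is handed in when it is done.

Besides the shell and the picture viewer there is one more tool, called by a JSON object that holds its "api" and its "payload", one argument or row to a line. move_arm: Moves the arm, as the interface text tells. Its arguments: {"type":"object","properties":{"plan":{"type":"array"},"force":{"type":"number"}},"required":["plan"]}

```bash
ls; mkdir -p pics
cat > h.py <<'E'
import numpy as np, cv2
from station import status, snapshot, manip
from scipy.spatial.transform import Rotation as R
def world(s,mask=None):
    K,T,d=s["mtx"],s["T"],s["depth"]
    v,u=np.mgrid[:480,:640]
    x=(u-K[0,2])/K[0,0]*d; y=-(v-K[1,2])/K[1,1]*d
    P=np.stack([x,y,-d],-1)@T[:3,:3].T+T[:3,3]
    P[d<=0]=np.nan
    return P
def save(n,img): cv2.imwrite(f"pics/{n}.png",cv2.cvtColor(img,cv2.COLOR_RGB2BGR))
E
python3 - <<'E'
from h import *
st=status.sense();print({k:np.round(v,3) for k,v in st.items()})
for n in("top","side"):
    s=snapshot(n);save(n+"0",s["img"]);np.savez(n+"0",**s);print(n,s["mtx"],np.round(s["T"],3),list(s))
E
```

```text
pics
{'t': np.float64(0.0), 'q': array([ 1.115,  0.528,  1.434,  0.   ,  1.181, -0.178]), 'qd': array([ 0.   , -0.   ,  0.001,  0.001,  0.001,  0.001]), 'tau': array([ 1.0000e-03, -4.4235e+01, -1.7803e+01, -0.0000e+00,  8.0000e-03,
       -0.0000e+00]), 'tcp_pos': array([0.17 , 0.601, 0.252]), 'tool_rot': array([ 0.138,  0.99 , -0.001, -0.   ]), 'force': array([-0.775,  0.554, -0.68 ]), 'ft_torque': array([-0.042,  0.02 ,  0.005]), 'finger_gap': np.float64(1.003)}
top [[510.61151729   0.         318.77495795]
 [  0.         510.61151729 239.96616748]
 [  0.           0.           1.        ]] [[ 0.008  0.987 -0.158  0.366]
 [-1.     0.01   0.012  0.204]
 [ 0.013  0.158  0.987  1.541]
 [ 0.     0.     0.     1.   ]] ['img', 'depth', 'mtx', 'T']
side [[500.48420599   0.         312.29676743]
 [  0.         500.48420599 240.51232955]
 [  0.           0.           1.        ]] [[-0.934  0.214 -0.285  0.24 ]
 [-0.356 -0.603  0.714  1.113]
 [-0.019  0.768  0.64   0.975]
 [ 0.     0.     0.     1.   ]] ['img', 'depth', 'mtx', 'T']
```

View pics/top0.png

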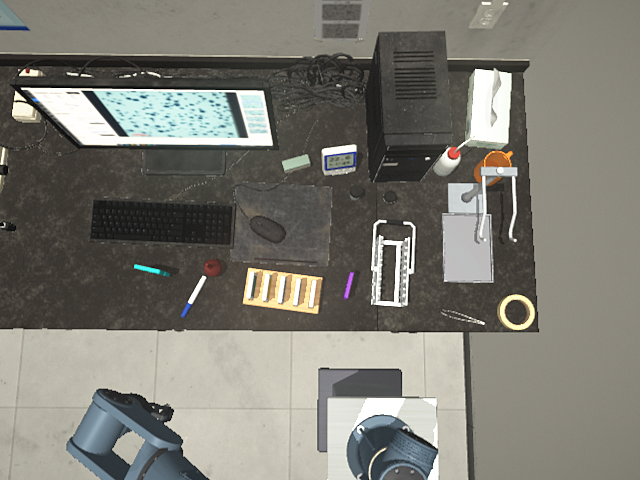

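View pics/side0.png

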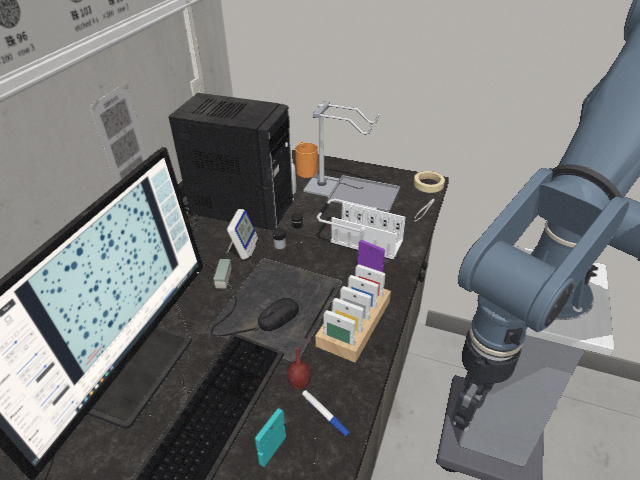

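Top view: wooden block with all five plates at (283,290), carrier at (393,262) with its bail flat towards +x, drip stand at (480,215), dark red blower at (212,268), canister and eyepiece at about (357,190) and (390,197), purple decoy at (349,285) and turquoise decoy at (150,269). In the side view the block plates run green, yellow, grey, blue, red, and the purple decoy stands past the red one.

```bash
python3 - <<'E'
from h import *
s=dict(np.load("top0.npz"));P=world(s);Z=P[...,2];img=s["img"].astype(int)
def cl(m,name,minA=15):
    n,l,st,c=cv2.connectedComponentsWithStats(m.astype(np.uint8))
    for i in range(1,n):
        if st[i,4]<minA: continue
        q=P[l==i]; xy=q[:,:2].astype(np.float32)*1000
        r=cv2.minAreaRect(xy)
        print(name,"px",np.round(c[i]),"n",st[i,4],"rect mm",np.round(r[0],1),np.round(r[1],1),round(r[2],1),"z",np.round(np.percentile(q[:,2],[5,50,95]),3),"mean",np.round(xy.mean(0),1))
v,u=np.mgrid[:480,:640]
wk=(v>180)&(v<330)
pl=wk&(u>240)&(u<365)&(Z>.10)&(Z<.125); cl(pl,"plate")
cl(wk&(u>240)&(u<325)&(Z>.03)&(Z<.05)&(v>260),"block")
cl(wk&(u>365)&(u<420)&(Z>.07)&(Z<.13),"carrier")
cl((u>430)&(v>205)&(v<290)&(Z>.004)&(Z<.025)&(u<500),"tray")
cl((u>465)&(u<525)&(v>160)&(v<260)&(Z>.2)&(Z<.33),"hooks")
cl(wk&(u>345)&(u<402)&(v<210)&(Z>.025)&(Z<.08),"cans")
cl(wk&(u>195)&(u<225)&(v>255)&(Z>.03),"blower")
E
python3 - <<'E'
import cv2
i=cv2.imread('pics/top0.png')
a=cv2.resize(i[205:315,235:425],None,fx=4,fy=4,interpolation=cv2.INTER_CUBIC)
cv2.imwrite('pics/crop1.png',a[:, :760])
E
```

```text
plate px [250. 284.] n 109 rect mm [468.7 378.9] [11.3 74. ] 82.8 z [0.105 0.111 0.116] mean [468.8 379.1]
plate px [348. 284.] n 83 rect mm [471.6 102.5] [ 9.9 73.9] 76.7 z [0.101 0.104 0.109] mean [471.  102.6]
plate px [265. 286.] n 107 rect mm [463.7 335.7] [10.1 73.9] 83.3 z [0.106 0.11  0.116] mean [463.2 335.5]
plate px [281. 288.] n 102 rect mm [457.7 292.3] [10.3 75.7] 83.0 z [0.105 0.111 0.116] mean [457.9 292. ]
plate px [296. 291.] n 102 rect mm [450.5 248.7] [ 9.9 73.6] 83.0 z [0.104 0.111 0.117] mean [450.2 248.7]
plate px [312. 293.] n 100 rect mm [445.6 205.3] [10.2 74.4] 82.9 z [0.107 0.111 0.116] mean [445.5 205.2]
block px [284. 290.] n 1943 rect mm [458.2 292.4] [220.3 105.6] 82.9 z [0.034 0.039 0.045] mean [456.3 287.9]
carrier px [393. 257.] n 971 rect mm [540.2 -24.5] [122.2 242. ] 86.3 z [0.077 0.092 0.1  ] mean [551.  -26.4]
tray px [466. 244.] n 2031 rect mm [ 603.7 -265.3] [237.4 164.6] 0.5 z [0.004 0.008 0.016] mean [ 602.9 -261.7]
tray px [476. 225.] n 27 rect mm [ 664.5 -298.7] [16.2 38.3] 76.7 z [0.005 0.006 0.008] mean [ 664.6 -296.6]
hooks px [497. 191.] n 881 rect mm [ 666.5 -263.6] [ 93.9 191.5] 89.5 z [0.25  0.291 0.301] mean [ 698.7 -263.5]
cans px [355. 190.] n 138 rect mm [758.  77.] [38.5 33.8] 1.0 z [0.039 0.053 0.058] mean [756.3  77.1]
cans px [389. 196.] n 132 rect mm [744.2 -26.5] [35.8 36. ] 89.2 z [0.033 0.04  0.046] mean [742.9 -26.8]
blower px [212. 267.] n 248 rect mm [522.2 498.4] [47.2 48. ] 1.6 z [0.034 0.053 0.097] mean [520.9 495.7]
```

View pics/crop1.png

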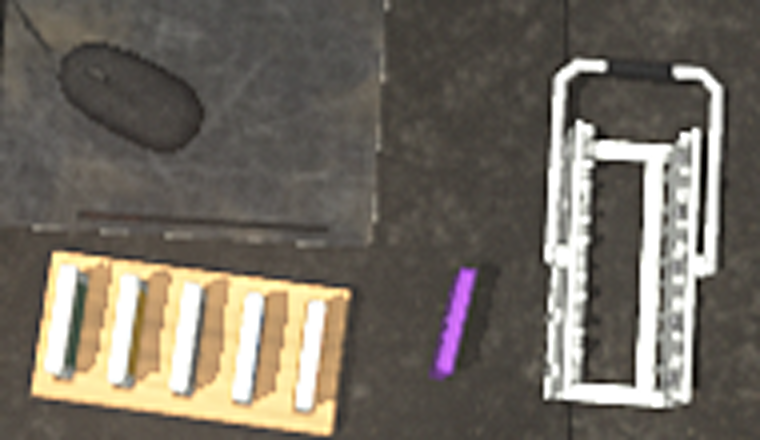

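The crop shows five white plate tops in the block running along world y. The carrier is empty, with the bail's black grip at crop (640,68), so on its +x side. All five plates will fill all five slots, which balances the carrier. Next I measure the carrier and stand precisely.

```bash
cat >> h.py <<'E'
def carrier(s,c0=(0.517,-0.025),yaw0=-0.06,zlo=.085,zhi=.106):
    """end-wall tops -> centre, yaw (carrier x axis taken nearest yaw0)"""
    P=world(s).reshape(-1,3);P=P[(P[:,2]>zlo)&(P[:,2]<zhi)]
    c=np.array(c0);y=yaw0
    for _ in range(6):
        r=np.array([[np.cos(y),np.sin(y)],[-np.sin(y),np.cos(y)]])
        q=(P[:,:2]-c)@r.T
        k=(abs(q[:,0])<.108)&(abs(q[:,1])<.0505)
        a,b=q[k&(q[:,1]>.025)],q[k&(q[:,1]<-.025)]
        # wall lines
        pa,pb=np.polyfit(a[:,0],a[:,1],1),np.polyfit(b[:,0],b[:,1],1)
        w=np.r_[a,b][:,0]; 
        ex=np.mean([(np.percentile(v[:,0],1)+np.percentile(v[:,0],99))/2 for v in(a,b)])
        L=np.percentile(w,99)-np.percentile(w,1)
        off=np.array([ex,(pa[1]+pb[1])/2]); c=c+r.T@off; y+=(pa[0]+pb[0])/2
    return c,y,(L,pa[1]-pb[1],len(a),len(b))
def plan(*wps):
    """wps: (x,y,z,yaw of tool y); prints shift/turn units from each one to the next"""
    st=status.sense();p,Rn=np.array(st["tcp_pos"]),R.from_quat(st["tool_rot"])
    print("t",round(float(st["t"]),2),"tcp",np.round(p,4),"yaw",round(float(yaw(Rn)),4),"F",np.round(st["force"],1),"gap",round(float(st["finger_gap"]),3),"q",np.round(st["q"],2))
    for w in wps:
        t=np.array(w[:3]);Rt=down(w[3])
        sh=Rn.inv().apply(t-p)*10;tu=(Rn.inv()*Rt).as_rotvec()/(np.pi/4)
        print(np.round(w,4),"turn",np.round(tu,3),"shift",np.round(sh,3));p,Rn=t,Rt
def down(ps): # tool z down, tool y at angle ps
    y=np.array([np.cos(ps),np.sin(ps),0]);z=np.array([0,0,-1.]);return R.from_matrix(np.c_[np.cross(y,z),y,z])
def yaw(r): y=r.as_matrix()[:,1];return np.arctan2(y[1],y[0])
E
python3 - <<'E'
from h import *
s=dict(np.load("top0.npz"));P=world(s)
c,y,i=carrier(s);print("carrier",np.round(c,4),round(y,4),i)
# grip tube: dark at z~.09
m=(P[...,2]>.075)&(P[...,2]<.105)&(s["img"].max(-1)<90)&(P[...,0]>.63)&(P[...,0]<.69)&(abs(P[...,1]+.03)<.05)
print("grip",np.round(np.nanmean(P[m],0),4),m.sum())
q=P[(P[...,2]>.2)&(P[...,2]<.33)&(P[...,0]>.53)&(P[...,0]<.8)&(P[...,1]<-.2)&(P[...,1]>-.33)]
for lo,hi in((-.33,-.264),(-.264,-.2)):
    k=q[(q[:,1]>lo)&(q[:,1]<hi)]
    print("rod n",len(k),"x",np.round(k[:,0].min(),4))
    for b in np.arange(.565,.76,.01):
        v=k[(k[:,0]>=b)&(k[:,0]<b+.01)]
        if len(v):print(round(b,3),len(v),np.round(v.mean(0),4),end=";")
    print()
plan((.469,.379,.253,1.438),(.469,.379,.16,1.438),(.4690,.379,.097,1.438))
E
```

```text
carrier [ 0.5156 -0.0226] -0.0621 (np.float64(0.18937869990956843), np.float64(0.08074551259229251), 217, 231)
grip [ 0.6551 -0.0323  0.0918] 66
rod n 419 x 0.5705
0.565 7 [ 0.5729 -0.3013  0.2806];0.575 14 [ 0.5795 -0.2994  0.2693];0.585 12 [ 0.5904 -0.3017  0.2545];0.595 16 [ 0.5996 -0.3019  0.255 ];0.605 13 [ 0.6095 -0.3016  0.2628];0.615 16 [ 0.6199 -0.3016  0.2714];0.625 16 [ 0.63   -0.3019  0.2801];0.635 14 [ 0.6397 -0.3021  0.286 ];0.645 13 [ 0.6499 -0.3021  0.291 ];0.655 10 [ 0.6599 -0.3025  0.2897];0.665 14 [ 0.6702 -0.3031  0.2899];0.675 15 [ 0.68   -0.3021  0.2901];0.685 15 [ 0.6896 -0.3022  0.2912];0.695 11 [ 0.7001 -0.3021  0.2904];0.705 10 [ 0.7093 -0.3028  0.2897];0.715 13 [ 0.7192 -0.3028  0.2908];0.725 13 [ 0.73   -0.3032  0.2911];0.735 104 [ 0.7397 -0.2835  0.2842];0.745 66 [ 0.7498 -0.2886  0.2977];0.755 27 [ 0.7574 -0.2889  0.2953];
rod n 462 x 0.5711
0.565 6 [ 0.5726 -0.2251  0.2835];0.575 12 [ 0.5788 -0.2243  0.2714];0.585 13 [ 0.5897 -0.2251  0.256 ];0.595 13 [ 0.6008 -0.2257  0.2557];0.605 14 [ 0.6097 -0.2256  0.2632];0.615 16 [ 0.6196 -0.2256  0.2709];0.625 15 [ 0.6297 -0.2256  0.2797];0.635 15 [ 0.6398 -0.2261  0.2872];0.645 12 [ 0.6502 -0.2258  0.2915];0.655 11 [ 0.6602 -0.2265  0.2914];0.665 12 [ 0.6699 -0.2266  0.2917];0.675 12 [ 0.6798 -0.2261  0.2912];0.685 17 [ 0.6896 -0.2268  0.2905];0.695 14 [ 0.7    -0.2263  0.2907];0.705 11 [ 0.7106 -0.2262  0.2898];0.715 10 [ 0.7197 -0.2266  0.2906];0.725 13 [ 0.7292 -0.2266  0.2924];0.735 110 [ 0.7404 -0.2457  0.2815];0.745 91 [ 0.7497 -0.2433  0.2874];0.755 45 [ 0.7582 -0.2395  0.2922];
t 0.1 tcp [0.1705 0.6007 0.2524] yaw 1.294 F [-0.7 -0.  -0.6] gap 1.0 q [ 1.12  0.53  1.43  0.    1.18 -0.18]
[0.469 0.379 0.253 1.438] turn [-0.002 -0.001 -0.183] shift [-3.477 -1.317 -0.004]
[0.469 0.379 0.16  1.438] turn [0. 0. 0.] shift [0.   0.   0.93]
[0.469 0.379 0.097 1.438] turn [0. 0. 0.] shift [0.   0.   0.63]
```

{"api": "move_arm", "payload": {
  "plan": [
    [[0,0,0,-0.11,-0.04,0,0.65],[0,0,0,-0.22,-0.08,0,0.65],[0,0,0,-0.33,-0.12,0,0.65],[0,0,0,-0.44,-0.16,0,0.65],[0,0,0,-0.55,-0.21,0,0.65],[0,0,0,-0.66,-0.25,0,0.65],[0,0,0,-0.76,-0.29,0,0.65],[0,0,0,-0.87,-0.33,0,0.65]]
  ],
  "force": 60
}}

```text
t: 1.1
tcp_pos: [0.246, 0.5453, 0.2533]
tool_rot: [0.138, 0.99, 0.0, 0.0]
force: [-0.6, 0.7, -0.8]
finger_gap: 0.352
```

{"api": "move_arm", "payload": {
  "plan": [
    [[0,0,0,-0.11,-0.04,0,0.65],[0,0,0,-0.22,-0.08,0,0.65],[0,0,0,-0.33,-0.12,0,0.65],[0,0,0,-0.44,-0.16,0,0.65],[0,0,0,-0.55,-0.21,0,0.65],[0,0,0,-0.66,-0.25,0,0.65],[0,0,0,-0.76,-0.29,0,0.65],[0,0,0,-0.87,-0.33,0,0.65]]
  ]
}}

```text
t: 2.1
tcp_pos: [0.3207, 0.4897, 0.2533]
tool_rot: [0.138, 0.99, 0.0, -0.0]
force: [-0.3, -0.9, -0.1]
finger_gap: 0.351
```

{"api": "move_arm", "payload": {
  "plan": [
    [[0,0,0,-0.11,-0.04,0,0.65],[0,0,0,-0.22,-0.08,0,0.65],[0,0,0,-0.33,-0.12,0,0.65],[0,0,0,-0.44,-0.16,0,0.65],[0,0,0,-0.55,-0.21,0,0.65],[0,0,0,-0.66,-0.25,0,0.65],[0,0,0,-0.76,-0.29,0,0.65],[0,0,0,-0.87,-0.33,0,0.65]]
  ]
}}

```text
t: 3.1
tcp_pos: [0.3953, 0.4342, 0.2533]
tool_rot: [0.138, 0.99, -0.0, -0.0]
force: [-0.3, 0.7, 0.7]
finger_gap: 0.345
```

{"api": "move_arm", "payload": {
  "plan": [
    [[0,0,-0.05,-0.11,-0.04,0,0.65],[0,0,-0.1,-0.22,-0.08,0,0.65],[0,0,-0.15,-0.33,-0.12,0,0.65],[0,0,-0.18,-0.44,-0.16,0,0.65],[0,0,-0.18,-0.55,-0.21,0,0.65],[0,0,-0.18,-0.66,-0.25,0,0.65],[0,0,-0.18,-0.76,-0.29,0,0.65],[0,0,-0.18,-0.87,-0.33,0,0.65]]
  ]
}}

```text
t: 4.1
tcp_pos: [0.47, 0.3787, 0.2533]
tool_rot: [0.068, 0.998, 0.0, -0.0]
force: [-1.0, 0.8, 0.2]
finger_gap: 0.35
```

Run:
```python
from h import *
s=snapshot("wrist");save("w1",s["img"])
plan((.469,.379,.16,1.438),(.4690,.379,.097,1.438))
```

```text
t 4.15 tcp [0.4714 0.3779 0.2533] yaw 1.4344 F [ 1.3 -0.4  0.4] gap 0.346 q [ 0.49  0.5   1.49 -0.    1.15 -0.94]
[0.469 0.379 0.16  1.438] turn [-0.     0.002 -0.005] shift [0.027 0.008 0.933]
[0.469 0.379 0.097 1.438] turn [0. 0. 0.] shift [0.   0.   0.63]
```

View pics/w1.png

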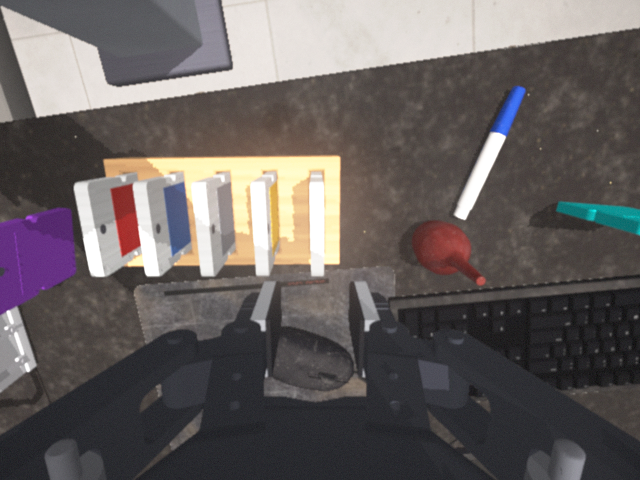

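The wrist view shows the green plate's top edge at (317,225), centred between the fingers at (268..365), so the jaw alignment is good. Descend, grip and lift.

{"api": "move_arm", "payload": {
  "plan": [
    [[0,0,0,0.02,0,0.12,0.65],[0,0,0,0.02,0,0.24,0.65],[0,0,0,0.02,0,0.36,0.65],[0,0,0,0.02,0,0.48,0.65],[0,0,0,0.02,0,0.6,0.65],[0,0,0,0.02,0,0.72,0.65],[0,0,0,0.02,0,0.84,0.65],[0,0,0,0.02,0,0.93,0.65]]
  ]
}}

```text
t: 5.15
tcp_pos: [0.4673, 0.3793, 0.1594]
tool_rot: [0.068, 0.998, -0.0, -0.0]
force: [-0.4, 0.1, -0.4]
finger_gap: 0.353
```

{"api": "move_arm", "payload": {
  "plan": [
    [[0,0,0,0,0,0.15,0.65],[0,0,0,0,0,0.3,0.65],[0,0,0,0,0,0.45,0.65],[0,0,0,0,0,0.63,0.65],[0,0,0,0,0,0.63,0.65],[0,0,0,0,0,0.63,1],[0,0,0,0,0,0.63,1],[0,0,0,0,0,0.63,1]]
  ],
  "force": 80
}}

```text
t: 6.15
tcp_pos: [0.4677, 0.3795, 0.0978]
tool_rot: [0.068, 0.998, 0.0, 0.0]
force: [-0.0, -0.0, -0.5]
finger_gap: 0.105
```

{"api": "move_arm", "payload": {
  "plan": [
    [[0,0,0,0,0,0,1],[0,0,0,0,0,-0.1,1],[0,0,0,0,0,-0.25,1],[0,0,0,0,0,-0.4,1],[0,0,0,0,0,-0.55,1],[0,0,0,0,0,-0.7,1],[0,0,0,0,0,-0.85,1],[0,0,0,0,0,-1,1]]
  ]
}}

```text
t: 7.15
tcp_pos: [0.4674, 0.3794, 0.1984]
tool_rot: [0.068, 0.998, 0.0, 0.0]
force: [0.2, -0.8, -0.6]
finger_gap: 0.102
```

Run:
```python
from h import *
from math import cos,sin
s=snapshot("top");c,y,i=carrier(s,(.5155,-.023),-.062);print("carrier",c,y,i)
sx=-.08
t=(c[0]+sx*cos(y),c[1]+sx*sin(y))
plan((.4690,.379,.247,1.438),(*t,.247,y),(*t,.145,y),(*t,.097,y))
```

```text
carrier [ 0.51546562 -0.02251637] -0.06291957356971052 (np.float64(0.1886687833928454), np.float64(0.08069597095958682), 219, 236)
t 7.2 tcp [0.4685 0.3801 0.2004] yaw 1.4354 F [ 1.1 -0.2  0.6] gap 0.106 q [ 0.5   0.56  1.54  0.    1.03 -0.94]
[0.469 0.379 0.247 1.438] turn [ 0.003  0.004 -0.003] shift [-0.008 -0.009 -0.466]
[ 0.4356 -0.0175  0.247  -0.0629] turn [0.    0.    1.911] shift [-0.194 -3.974  0.   ]
[ 0.4356 -0.0175  0.145  -0.0629] turn [0. 0. 0.] shift [0.   0.   1.02]
[ 0.4356 -0.0175  0.097  -0.0629] turn [0. 0. 0.] shift [0.   0.   0.48]
```

{"api": "move_arm", "payload": {
  "plan": [
    [[0,0,0,0,-0.08,-0.12,1],[0,0,0,-0.01,-0.2,-0.24,1],[0,0,0,-0.02,-0.33,-0.36,1],[0,0,0,-0.02,-0.46,-0.47,1],[0,0,0,-0.03,-0.6,-0.47,1],[0,0,0,-0.04,-0.73,-0.47,1],[0,0,0,-0.05,-0.86,-0.47,1],[0,0,0,-0.05,-0.99,-0.47,1]]
  ]
}}

```text
t: 8.2
tcp_pos: [0.4589, 0.2797, 0.2439]
tool_rot: [0.068, 0.998, -0.0, -0.0]
force: [-0.5, -0.3, -0.9]
finger_gap: 0.108
```

{"api": "move_arm", "payload": {
  "plan": [
    [[0,0,0,0,-0.12,0,1],[0,0,0,-0.01,-0.24,0,1],[0,0,0,-0.02,-0.37,0,1],[0,0,0,-0.02,-0.5,0,1],[0,0,0,-0.03,-0.62,0,1],[0,0,0,-0.04,-0.75,0,1],[0,0,0,-0.05,-0.87,0,1],[0,0,0,-0.05,-0.99,0,1]]
  ]
}}

```text
t: 9.2
tcp_pos: [0.4507, 0.181, 0.2444]
tool_rot: [0.068, 0.998, 0.0, 0.0]
force: [0.4, -0.8, -0.2]
finger_gap: 0.103
```

{"api": "move_arm", "payload": {
  "plan": [
    [[0,0,0,0,-0.12,0,1],[0,0,0,-0.01,-0.24,0,1],[0,0,0,-0.02,-0.37,0,1],[0,0,0,-0.02,-0.5,0,1],[0,0,0,-0.03,-0.62,0,1],[0,0,0,-0.04,-0.75,0,1],[0,0,0,-0.05,-0.87,0,1],[0,0,0,-0.05,-0.99,0,1]]
  ]
}}

```text
t: 10.2
tcp_pos: [0.4423, 0.0823, 0.2443]
tool_rot: [0.068, 0.998, 0.0, 0.0]
force: [-0.5, -0.5, -0.2]
finger_gap: 0.111
```

{"api": "move_arm", "payload": {
  "plan": [
    [[0,0,0.12,0,-0.12,0,1],[0,0,0.24,-0.01,-0.24,0,1],[0,0,0.36,-0.02,-0.37,0,1],[0,0,0.48,-0.02,-0.5,0,1],[0,0,0.6,-0.03,-0.62,0,1],[0,0,0.72,-0.04,-0.75,0,1],[0,0,0.84,-0.05,-0.87,0,1],[0,0,0.96,-0.05,-0.99,0,1]]
  ]
}}

```text
t: 11.2
tcp_pos: [0.4337, -0.0165, 0.2443]
tool_rot: [0.432, 0.902, 0.0, 0.0]
force: [0.4, 0.7, -0.6]
finger_gap: 0.105
```

{"api": "move_arm", "payload": {
  "plan": [
    [[0,0,0.12,0,0,0,1],[0,0,0.24,0,0,0,1],[0,0,0.36,0,0,0,1],[0,0,0.48,0,0,0,1],[0,0,0.6,0,0,0,1],[0,0,0.72,0,0,0,1],[0,0,0.84,0,0,0,1],[0,0,0.95,0,0,0,1]]
  ]
}}

```text
t: 12.2
tcp_pos: [0.4337, -0.016, 0.2443]
tool_rot: [0.731, 0.683, 0.0, 0.0]
force: [0.3, 0.1, -1.3]
finger_gap: 0.106
```

```bash
cat >> h.py <<'E'
def slotplan(sx,ztop=.16,view=None,c0=(.5155,-.023),y0=-.062):
    from math import cos,sin
    s=snapshot("top");P=world(s)
    m=(P[...,2]>.075)&(P[...,2]<.105)&(s["img"].max(-1)<90)&(abs(P[...,0]-c0[0]-.14)<.035)&(abs(P[...,1]-c0[1])<.05)
    g=np.nanmean(P[m],0);print("grip",np.round(g,4),m.sum())
    c,y,i=carrier(s,c0,y0);print("carrier",np.round(c,4),round(y,4),np.round(i,3),"from grip",np.round(g[:2]-.14*np.array([cos(y),sin(y)]),4))
    t=(c[0]+sx*cos(y),c[1]+sx*sin(y))
    plan((*t,.247,y),(*t,ztop,y),(*t,.097,y))
    if view:
        w=snapshot("wrist");save(view,w["img"])
E
python3 -c "
from h import *
slotplan(-.08,view='w2')"
```

```text
grip [ 0.6551 -0.0314  0.0916] 66
carrier [ 0.5837 -0.0264] -0.0531 [1.81e-01 8.00e-02 1.79e+02 1.08e+02] from grip [ 0.5153 -0.0239]
t 12.25 tcp [ 0.4337 -0.016   0.2443] yaw -0.0694 F [ 0.1  0.8 -1.5] gap 0.106 q [-0.3   0.29  1.9   0.    0.96 -0.23]
[ 0.5038 -0.0221  0.247  -0.0531] turn [ 0.     0.    -0.021] shift [-0.012  0.704 -0.027]
[ 0.5038 -0.0221  0.16   -0.0531] turn [0. 0. 0.] shift [0.   0.   0.87]
[ 0.5038 -0.0221  0.097  -0.0531] turn [0. 0. 0.] shift [0.   0.   0.63]
```

View pics/w2.png

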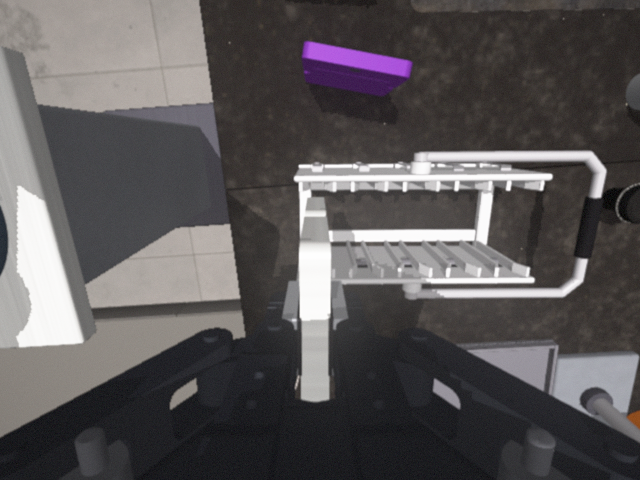

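The arm hides the carrier walls from the top camera here, but the grip tube at wrist (590,228) still puts the carrier at (0.515,-0.024), so it hasn't moved. The wrist view shows the green plate at (315,260) held just above the carrier's near end. I'm using the slot1 target (0.4356,-0.017).

{"api": "move_arm", "payload": {
  "plan": [
    [[0,0,-0.01,-0.01,0.02,0.1,1],[0,0,-0.01,-0.01,0.02,0.25,1],[0,0,-0.01,-0.01,0.02,0.4,1],[0,0,-0.01,-0.01,0.02,0.52,1],[0,0,-0.01,-0.01,0.02,0.62,1],[0,0,-0.01,-0.01,0.02,0.72,1],[0,0,-0.01,-0.01,0.02,0.8,1],[0,0,-0.01,-0.01,0.02,0.87,1]]
  ]
}}

```text
t: 13.3
tcp_pos: [0.4358, -0.0168, 0.1569]
tool_rot: [0.727, 0.687, 0.0, 0.0]
force: [0.1, -1.0, -0.0]
finger_gap: 0.106
```

```bash
python3 -c "
from h import *
plan((.4356,-.017,.097,-.063))
s=snapshot('side');save('s1',s['img'][185:275,305:425].repeat(5,0).repeat(5,1))"
```

```text
t 13.3 tcp [ 0.4358 -0.0168  0.1569] yaw -0.0568 F [ 0.1 -1.  -0. ] gap 0.106 q [-0.3   0.45  1.99 -0.    0.7  -0.24]
[ 0.4356 -0.017   0.097  -0.063 ] turn [0.    0.    0.008] shift [-0.002 -0.002  0.599]
```

View pics/s1.png

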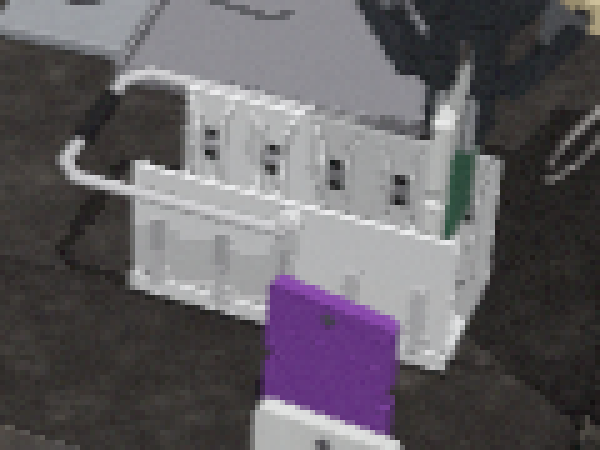

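The side crop shows the green plate down in the near-end slot at crop (450,180), between the walls and with no contact force. Push it home.

{"api": "move_arm", "payload": {
  "plan": [
    [[0,0,0,0,0,0.1,1],[0,0,0,0,0,0.2,1],[0,0,0,0,0,0.3,1],[0,0,0,0,0,0.4,1],[0,0,0,0,0,0.5,1],[0,0,0,0,0,0.57,1],[0,0,0,0,0,0.6,1],[0,0,0,0,0,0.6,1]]
  ]
}}

```text
t: 14.35
tcp_pos: [0.4351, -0.0167, 0.0971]
tool_rot: [0.727, 0.687, -0.0, -0.001]
force: [-1.7, 0.7, 1.5]
finger_gap: 0.103
```

```bash
python3 -c "
from h import *
plan((.4356,-.017,.095,-.063))
s=snapshot('side');P=world(s)
q=P[185:275,370:425].reshape(-1,3);q=q[(abs(q[:,0]-.4356)<.008)&(abs(q[:,1]+.02)<.035)]
print(np.sort(q[:,2])[-15:])"
```

```text
t 14.35 tcp [ 0.4351 -0.0167  0.0971] yaw -0.0567 F [-1.7  0.7  1.5] gap 0.103 q [-0.3   0.58  2.03 -0.    0.54 -0.24]
[ 0.4356 -0.017   0.095  -0.063 ] turn [-0.002 -0.     0.008] shift [-0.003  0.005  0.021]
[0.17957747 0.17969254 0.17985334 0.18019323 0.18049991 0.18054221
 0.18161218 0.18202471 0.18247988 0.18387987 0.18570773 0.1859754
 0.18657436 0.24529619 0.24704668]
```

{"api": "move_arm", "payload": {
  "plan": [
    [[0,0,0,0,0,0.02,1],[0,0,0,0,0,0.03,1],[0,0,0,0,0,0.03,1],[0,0,0,0,0,0.03,1],[0,0,0,0,0,0.03,1],[0,0,0,0,0,0.03,1],[0,0,0,0,0,0.03,1],[0,0,0,0,0,0.03,1]]
  ]
}}

```text
t: 15.4
tcp_pos: [0.4352, -0.0167, 0.0965]
tool_rot: [0.727, 0.687, 0.0, 0.0]
force: [-4.9, 1.8, 27.7]
finger_gap: 0.109
```

{"api": "move_arm", "payload": {
  "plan": [
    [[0,0,0,0,0,-0.03,0.68],[0,0,0,0,0,-0.03,0.68],[0,0,0,0,0,-0.03,0.68],[0,0,0,0,0,-0.1,0.68],[0,0,0,0,0,-0.3,0.68],[0,0,0,0,0,-0.5,0.68],[0,0,0,0,0,-0.7,0.68],[0,0,0,0,0,-0.9,0.68]]
  ]
}}

```text
t: 16.4
tcp_pos: [0.4356, -0.0168, 0.1851]
tool_rot: [0.727, 0.687, -0.0, -0.0]
force: [0.4, -0.3, 0.1]
finger_gap: 0.319
```

```bash
cat >> h.py <<'E'
def platez(slots,c=(.5155,-.023),y=-.062,view="side"):
    s=snapshot(view);P=world(s).reshape(-1,3);r=np.array([[np.cos(y),np.sin(y)],[-np.sin(y),np.cos(y)]])
    q=(P[:,:2]-c)@r.T
    for sx in slots:
        k=(abs(q[:,0]-sx)<.004)&(abs(q[:,1])<.03)&(P[:,2]<.2)
        z=np.sort(P[k,2]);k2=k&(P[:,2]>.1)
        print("slot",sx,"n",k.sum(),"top z",np.round(np.median(P[k2,2]) if k2.any() else np.nan,4),np.round(z[-6:],3))
E
python3 -c "
from h import *
for v in('side','top'): platez([-.08],view=v)
plan((.463,.3356,.18,1.438),(.463,.3356,.16,1.438),(.463,.3356,.097,1.438))"
```

```text
slot -0.08 n 33 top z 0.1111 [0.114 0.114 0.115 0.115 0.115 0.115]
slot -0.08 n 14 top z 0.112 [0.112 0.113 0.114 0.117 0.118 0.118]
t 16.5 tcp [ 0.4369 -0.0171  0.186 ] yaw -0.0567 F [ 0.2 -0.6 -0.5] gap 0.32 q [-0.3   0.39  1.96  0.    0.78 -0.24]
[0.463  0.3356 0.18   1.438 ] turn [ 0.003  0.005 -1.903] shift [3.536 0.06  0.057]
[0.463  0.3356 0.16   1.438 ] turn [0. 0. 0.] shift [0.  0.  0.2]
[0.463  0.3356 0.097  1.438 ] turn [0. 0. 0.] shift [0.   0.   0.63]
```

The green plate hit a firm 28 N stop at the home height, and both cameras put its top at 0.111 to 0.112. Next is the yellow plate.

{"api": "move_arm", "payload": {
  "plan": [
    [[0,0,0,0.11,0,0,0.65],[0,0,0,0.22,0,0,0.65],[0,0,0,0.33,0,0,0.65],[0,0,0,0.44,0.01,0,0.65],[0,0,0,0.55,0.01,0,0.65],[0,0,0,0.66,0.01,0,0.65],[0,0,0,0.77,0.01,0,0.65],[0,0,0,0.884,0.015,0,0.65]]
  ]
}}

```text
t: 17.5
tcp_pos: [0.4423, 0.0721, 0.1843]
tool_rot: [0.727, 0.687, -0.0, -0.0]
force: [-0.7, 0.5, 0.5]
finger_gap: 0.348
```

{"api": "move_arm", "payload": {
  "plan": [
    [[0,0,0,0.11,0,0,0.65],[0,0,0,0.22,0,0,0.65],[0,0,0,0.33,0,0,0.65],[0,0,0,0.44,0.01,0,0.65],[0,0,0,0.55,0.01,0,0.65],[0,0,0,0.66,0.01,0,0.65],[0,0,0,0.77,0.01,0,0.65],[0,0,0,0.884,0.015,0,0.65]]
  ]
}}

```text
t: 18.5
tcp_pos: [0.4488, 0.1603, 0.1843]
tool_rot: [0.727, 0.687, -0.0, -0.0]
force: [-1.5, -0.1, 0.4]
finger_gap: 0.35
```

{"api": "move_arm", "payload": {
  "plan": [
    [[0,0,0,0.11,0,0,0.65],[0,0,0,0.22,0,0,0.65],[0,0,0,0.33,0,0,0.65],[0,0,0,0.44,0.01,0,0.65],[0,0,0,0.55,0.01,0,0.65],[0,0,0,0.66,0.01,0,0.65],[0,0,0,0.77,0.01,0,0.65],[0,0,0,0.884,0.015,0,0.65]]
  ]
}}

```text
t: 19.5
tcp_pos: [0.4553, 0.2484, 0.1843]
tool_rot: [0.727, 0.687, -0.0, -0.0]
force: [-0.0, -0.0, 0.3]
finger_gap: 0.353
```

{"api": "move_arm", "payload": {
  "plan": [
    [[0,0,-0.12,0.11,0,0,0.65],[0,0,-0.24,0.22,0,0,0.65],[0,0,-0.36,0.33,0,0,0.65],[0,0,-0.48,0.44,0.01,0,0.65],[0,0,-0.6,0.55,0.01,0,0.65],[0,0,-0.72,0.66,0.01,0,0.65],[0,0,-0.84,0.77,0.01,0,0.65],[0,0,-0.95,0.884,0.015,0,0.65]]
  ]
}}

```text
t: 20.5
tcp_pos: [0.4618, 0.3366, 0.1842]
tool_rot: [0.425, 0.905, -0.0, -0.0]
force: [0.1, -0.8, 0.6]
finger_gap: 0.347
```

{"api": "move_arm", "payload": {
  "plan": [
    [[0,0,-0.13,0,0,0,0.65],[0,0,-0.26,0,0,0,0.65],[0,0,-0.4,0,0,0,0.65],[0,0,-0.54,0,0,0,0.65],[0,0,-0.68,0,0,0,0.65],[0,0,-0.82,0,0,0,0.65],[0,0,-0.953,0,0,0,0.65],[0,0,-0.953,0,0,0,0.65]]
  ]
}}

```text
t: 21.5
tcp_pos: [0.4618, 0.3362, 0.1843]
tool_rot: [0.067, 0.998, -0.0, -0.0]
force: [0.2, 0.3, -0.1]
finger_gap: 0.352
```

```bash
python3 -c "
from h import *
plan((.4635,.3356,.097,1.438))
s=snapshot('top');c,y,i=carrier(s,(.5155,-.023),-.062);print(c,y,i)"
```

```text
t 21.5 tcp [0.4618 0.3362 0.1843] yaw 1.4366 F [ 0.2  0.3 -0.1] gap 0.352 q [ 0.43  0.55  1.64 -0.    0.96 -1.  ]
[0.4635 0.3356 0.097  1.438 ] turn [-0.    -0.    -0.002] shift [-0.018 -0.004  0.873]
[ 0.51565123 -0.0232488 ] -0.0625865866566272 (np.float64(0.1870629160038182), np.float64(0.08023447663636868), 231, 237)
```

{"api": "move_arm", "payload": {
  "plan": [
    [[0,0,0,-0.02,0,0.18,0.65],[0,0,0,-0.02,0,0.36,0.65],[0,0,0,-0.02,0,0.54,0.65],[0,0,0,-0.02,0,0.7,0.65],[0,0,0,-0.02,0,0.82,0.65],[0,0,0,-0.02,0,0.87,0.65],[0,0,0,-0.02,0,0.87,0.65],[0,0,0,-0.02,0,0.87,1]]
  ]
}}

```text
t: 22.55
tcp_pos: [0.4642, 0.3358, 0.0978]
tool_rot: [0.067, 0.998, 0.0, 0.0]
force: [-0.7, 1.3, 0.1]
finger_gap: 0.148
```

{"api": "move_arm", "payload": {
  "plan": [
    [[0,0,0,0,0,0,1],[0,0,0,0,0,0,1],[0,0,0,0,0,0,1],[0,0,0,0,0,-0.15,1],[0,0,0,0,0,-0.35,1],[0,0,0,0,0,-0.55,1],[0,0,0,0,0,-0.78,1],[0,0,0,0,0,-1,1]]
  ]
}}

```text
t: 23.55
tcp_pos: [0.4635, 0.3355, 0.1986]
tool_rot: [0.066, 0.998, -0.0, -0.0]
force: [-0.5, -0.1, -0.6]
finger_gap: 0.104
```

{"api": "move_arm", "payload": {
  "plan": [
    [[0,0,0,0,0,-0.18,1],[0,0,0,-0.01,-0.06,-0.36,1],[0,0,0,-0.03,-0.18,-0.48,1],[0,0,0,-0.05,-0.32,-0.48,1],[0,0,0,-0.08,-0.46,-0.48,1],[0,0,0,-0.1,-0.6,-0.48,1],[0,0,0,-0.12,-0.74,-0.48,1],[0,0,0,-0.149,-0.879,-0.48,1]]
  ]
}}

```text
t: 24.55
tcp_pos: [0.4668, 0.2454, 0.245]
tool_rot: [0.067, 0.998, -0.0, -0.0]
force: [0.2, 0.3, -0.3]
finger_gap: 0.105
```

{"api": "move_arm", "payload": {
  "plan": [
    [[0,0,0,-0.02,-0.11,0,1],[0,0,0,-0.04,-0.22,0,1],[0,0,0,-0.06,-0.33,0,1],[0,0,0,-0.07,-0.44,0,1],[0,0,0,-0.09,-0.55,0,1],[0,0,0,-0.11,-0.66,0,1],[0,0,0,-0.13,-0.77,0,1],[0,0,0,-0.149,-0.879,0,1]]
  ]
}}

```text
t: 25.55
tcp_pos: [0.4701, 0.1567, 0.2453]
tool_rot: [0.066, 0.998, 0.0, 0.0]
force: [-0.8, -0.0, -1.5]
finger_gap: 0.108
```

{"api": "move_arm", "payload": {
  "plan": [
    [[0,0,0,-0.02,-0.11,0,1],[0,0,0,-0.04,-0.22,0,1],[0,0,0,-0.06,-0.33,0,1],[0,0,0,-0.07,-0.44,0,1],[0,0,0,-0.09,-0.55,0,1],[0,0,0,-0.11,-0.66,0,1],[0,0,0,-0.13,-0.77,0,1],[0,0,0,-0.149,-0.879,0,1]]
  ]
}}

```text
t: 26.55
tcp_pos: [0.4732, 0.0676, 0.2453]
tool_rot: [0.066, 0.998, -0.0, 0.0]
force: [0.3, -0.2, -0.7]
finger_gap: 0.104
```

{"api": "move_arm", "payload": {
  "plan": [
    [[0,0,0.12,-0.02,-0.11,0,1],[0,0,0.24,-0.04,-0.22,0,1],[0,0,0.36,-0.06,-0.33,0,1],[0,0,0.48,-0.07,-0.44,0,1],[0,0,0.6,-0.09,-0.55,0,1],[0,0,0.72,-0.11,-0.66,0,1],[0,0,0.84,-0.13,-0.77,0,1],[0,0,0.955,-0.149,-0.879,0,1]]
  ]
}}

```text
t: 27.55
tcp_pos: [0.4762, -0.0215, 0.2453]
tool_rot: [0.429, 0.903, 0.0, 0.0]
force: [0.1, -0.0, -1.1]
finger_gap: 0.108
```

{"api": "move_arm", "payload": {
  "plan": [
    [[0,0,0.13,0,0,0,1],[0,0,0.26,0,0,0,1],[0,0,0.4,0,0,0,1],[0,0,0.54,0,0,0,1],[0,0,0.68,0,0,0,1],[0,0,0.82,0,0,0,1],[0,0,0.954,0,0,0,1],[0,0,0.954,0,0,0,1]]
  ]
}}

```text
t: 28.55
tcp_pos: [0.4762, -0.0211, 0.2453]
tool_rot: [0.728, 0.685, -0.0, 0.0]
force: [-0.2, 0.2, -0.5]
finger_gap: 0.101
```

```bash
cat >> h.py <<'E'
def held(zlo=.155,zhi=.26):
    """held plate's bottom part seen by the side camera is not used; print grip-tube carrier estimate instead"""
def gripc(y=-.062,c0=(.5155,-.023)):
    s=snapshot("top");P=world(s)
    m=(P[...,2]>.075)&(P[...,2]<.105)&(s["img"].max(-1)<90)&(abs(P[...,0]-c0[0]-.14)<.04)&(abs(P[...,1]-c0[1])<.06)
    g=np.nanmean(P[m],0);print("from grip",np.round(g[:2]-.14*np.array([np.cos(y),np.sin(y)]),4),m.sum())
E
python3 -c "
from h import *
gripc();plan((.4757,-.0200,.157,-.062),(.4757,-.0200,.097,-.062))"
```

```text
from grip [ 0.5152 -0.0216] 68
t 28.6 tcp [ 0.4762 -0.0211  0.2453] yaw -0.06 F [ 0.8 -0.6 -0.7] gap 0.106 q [-0.28  0.34  1.8   0.    1.   -0.22]
[ 0.4757 -0.02    0.157  -0.062 ] turn [ 0.    -0.     0.003] shift [ 0.01  -0.006  0.883]
[ 0.4757 -0.02    0.097  -0.062 ] turn [0. 0. 0.] shift [0.  0.  0.6]
```

{"api": "move_arm", "payload": {
  "plan": [
    [[0,0,0,0.01,-0.01,0.1,1],[0,0,0,0.01,-0.01,0.25,1],[0,0,0,0.01,-0.01,0.4,1],[0,0,0,0.01,-0.01,0.53,1],[0,0,0,0.01,-0.01,0.64,1],[0,0,0,0.01,-0.01,0.74,1],[0,0,0,0.01,-0.01,0.82,1],[0,0,0,0.01,-0.01,0.88,1]]
  ]
}}

```text
t: 29.6
tcp_pos: [0.4755, -0.0199, 0.157]
tool_rot: [0.728, 0.685, 0.0, 0.0]
force: [0.3, -1.5, -0.5]
finger_gap: 0.106
```

{"api": "move_arm", "payload": {
  "plan": [
    [[0,0,0,0,0,0.1,1],[0,0,0,0,0,0.2,1],[0,0,0,0,0,0.3,1],[0,0,0,0,0,0.4,1],[0,0,0,0,0,0.5,1],[0,0,0,0,0,0.57,1],[0,0,0,0,0,0.62,1],[0,0,0,0,0,0.63,1]]
  ]
}}

```text
t: 30.6
tcp_pos: [0.4748, -0.0191, 0.0969]
tool_rot: [0.729, 0.685, 0.0, -0.0]
force: [-6.0, 0.6, 39.0]
finger_gap: 0.107
```

{"api": "move_arm", "payload": {
  "plan": [
    [[0,0,0,0,0,-0.03,0.68],[0,0,0,0,0,-0.03,0.68],[0,0,0,0,0,-0.03,0.68],[0,0,0,0,0,-0.1,0.68],[0,0,0,0,0,-0.3,0.68],[0,0,0,0,0,-0.5,0.68],[0,0,0,0,0,-0.7,0.68],[0,0,0,0,0,-0.9,0.68]]
  ]
}}

```text
t: 31.6
tcp_pos: [0.4751, -0.0196, 0.1851]
tool_rot: [0.729, 0.685, -0.0, -0.0]
force: [0.0, -0.7, -0.3]
finger_gap: 0.321
```

```bash
python3 -c "
from h import *
for v in('side','top'): platez([-.08,-.04],view=v)
plan((.4578,.2923,.184,1.438))"
```

```text
slot -0.08 n 36 top z 0.1111 [0.113 0.113 0.114 0.114 0.114 0.115]
slot -0.04 n 34 top z 0.1107 [0.112 0.113 0.113 0.113 0.114 0.114]
slot -0.08 n 11 top z 0.1133 [0.113 0.113 0.114 0.115 0.116 0.117]
slot -0.04 n 15 top z 0.1115 [0.112 0.112 0.112 0.112 0.113 0.114]
t 31.7 tcp [ 0.4765 -0.02    0.1861] yaw -0.0616 F [ 0.2 -0.3  0.1] gap 0.322 q [-0.28  0.43  1.87  0.    0.83 -0.22]
[0.4578 0.2923 0.184  1.438 ] turn [ 0.004  0.005 -1.909] shift [ 3.105 -0.379  0.017]
```

Both plates are home. Next is grey.

{"api": "move_arm", "payload": {
  "plan": [
    [[0,0,0,0.1,-0.01,0,0.65],[0,0,0,0.2,-0.02,0,0.65],[0,0,0,0.3,-0.04,0,0.65],[0,0,0,0.4,-0.05,0,0.65],[0,0,0,0.5,-0.06,0,0.65],[0,0,0,0.6,-0.07,0,0.65],[0,0,0,0.7,-0.08,0,0.65],[0,0,0,0.776,-0.095,0,0.65]]
  ]
}}

```text
t: 32.7
tcp_pos: [0.4706, 0.059, 0.1843]
tool_rot: [0.728, 0.685, 0.0, 0.0]
force: [-0.8, -0.4, 0.4]
finger_gap: 0.35
```

{"api": "move_arm", "payload": {
  "plan": [
    [[0,0,0,0.1,-0.01,0,0.65],[0,0,0,0.2,-0.02,0,0.65],[0,0,0,0.3,-0.04,0,0.65],[0,0,0,0.4,-0.05,0,0.65],[0,0,0,0.5,-0.06,0,0.65],[0,0,0,0.6,-0.07,0,0.65],[0,0,0,0.7,-0.08,0,0.65],[0,0,0,0.776,-0.095,0,0.65]]
  ]
}}

```text
t: 33.7
tcp_pos: [0.4659, 0.137, 0.1843]
tool_rot: [0.728, 0.685, 0.0, 0.0]
force: [-0.2, -0.2, 1.1]
finger_gap: 0.353
```

{"api": "move_arm", "payload": {
  "plan": [
    [[0,0,0,0.1,-0.01,0,0.65],[0,0,0,0.2,-0.02,0,0.65],[0,0,0,0.3,-0.04,0,0.65],[0,0,0,0.4,-0.05,0,0.65],[0,0,0,0.5,-0.06,0,0.65],[0,0,0,0.6,-0.07,0,0.65],[0,0,0,0.7,-0.08,0,0.65],[0,0,0,0.776,-0.095,0,0.65]]
  ]
}}

```text
t: 34.7
tcp_pos: [0.4612, 0.2151, 0.1843]
tool_rot: [0.728, 0.685, 0.0, 0.0]
force: [-0.0, 1.0, -0.1]
finger_gap: 0.354
```

{"api": "move_arm", "payload": {
  "plan": [
    [[0,0,-0.12,0.1,-0.01,0,0.65],[0,0,-0.24,0.2,-0.02,0,0.65],[0,0,-0.36,0.3,-0.04,0,0.65],[0,0,-0.48,0.4,-0.05,0,0.65],[0,0,-0.6,0.5,-0.06,0,0.65],[0,0,-0.72,0.6,-0.07,0,0.65],[0,0,-0.84,0.7,-0.08,0,0.65],[0,0,-0.955,0.776,-0.095,0,0.65]]
  ]
}}

```text
t: 35.7
tcp_pos: [0.4564, 0.293, 0.1843]
tool_rot: [0.426, 0.905, -0.0, -0.0]
force: [-0.4, -0.1, -0.3]
finger_gap: 0.353
```

{"api": "move_arm", "payload": {
  "plan": [
    [[0,0,-0.13,0,0,0,0.65],[0,0,-0.26,0,0,0,0.65],[0,0,-0.4,0,0,0,0.65],[0,0,-0.54,0,0,0,0.65],[0,0,-0.68,0,0,0,0.65],[0,0,-0.82,0,0,0,0.65],[0,0,-0.954,0,0,0,0.65],[0,0,-0.954,0,0,0,0.65]]
  ]
}}

```text
t: 36.7
tcp_pos: [0.4564, 0.2926, 0.1843]
tool_rot: [0.067, 0.998, -0.0, -0.0]
force: [0.1, 0.6, -0.3]
finger_gap: 0.349
```

```bash
python3 -c "
from h import *
plan((.4578,.2923,.097,1.438))
s=snapshot('top');c,y,i=carrier(s,(.5155,-.023),-.062);print(c,y,i)
P=world(s);m=(P[...,2]>.1)&(P[...,2]<.12)&(P[...,1]>.12)&(P[...,1]<.27);n,l,st,ce=cv2.connectedComponentsWithStats(m.astype(np.uint8))
for i in range(1,n):
  if st[i,4]>30: print(np.round(cv2.minAreaRect(P[l==i][:,:2].astype(np.float32)*1000)[0],1))"
```

```text
t 36.7 tcp [0.4564 0.2926 0.1843] yaw 1.4365 F [ 0.1  0.6 -0.3] gap 0.349 q [ 0.36  0.51  1.71 -0.    0.92 -1.07]
[0.4578 0.2923 0.097  1.438 ] turn [-0.    -0.    -0.002] shift [-0.015 -0.     0.873]
[ 0.51498012 -0.02106623] -0.0769713206937418 (np.float64(0.18924389505241265), np.float64(0.08001192024711928), 229, 237)
[1190.4  194.8]
[1152.2  188.1]
[856.8 150. ]
[445.5 205.3]
[427.8 251.6]
```

{"api": "move_arm", "payload": {
  "plan": [
    [[0,0,0,-0.015,0,0.18,0.65],[0,0,0,-0.015,0,0.36,0.65],[0,0,0,-0.015,0,0.54,0.65],[0,0,0,-0.015,0,0.7,0.65],[0,0,0,-0.015,0,0.82,0.65],[0,0,0,-0.015,0,0.87,0.65],[0,0,0,-0.015,0,0.87,0.65],[0,0,0,-0.015,0,0.87,1]]
  ]
}}

```text
t: 37.75
tcp_pos: [0.4583, 0.2924, 0.0978]
tool_rot: [0.066, 0.998, 0.0, 0.0]
force: [-1.2, -0.2, -0.4]
finger_gap: 0.15
```

{"api": "move_arm", "payload": {
  "plan": [
    [[0,0,0,0,0,0,1],[0,0,0,0,0,0,1],[0,0,0,0,0,0,1],[0,0,0,0,0,-0.15,1],[0,0,0,0,0,-0.35,1],[0,0,0,0,0,-0.55,1],[0,0,0,0,0,-0.78,1],[0,0,0,0,0,-1,1]]
  ]
}}

```text
t: 38.75
tcp_pos: [0.4576, 0.2921, 0.1986]
tool_rot: [0.066, 0.998, -0.0, -0.0]
force: [0.3, 0.3, -1.0]
finger_gap: 0.105
```

{"api": "move_arm", "payload": {
  "plan": [
    [[0,0,0,0,0,-0.18,1],[0,0,0,-0.02,-0.06,-0.36,1],[0,0,0,-0.05,-0.16,-0.48,1],[0,0,0,-0.09,-0.28,-0.48,1],[0,0,0,-0.13,-0.4,-0.48,1],[0,0,0,-0.17,-0.52,-0.48,1],[0,0,0,-0.21,-0.64,-0.48,1],[0,0,0,-0.246,-0.757,-0.48,1]]
  ]
}}

```text
t: 39.75
tcp_pos: [0.4724, 0.213, 0.245]
tool_rot: [0.067, 0.998, -0.0, -0.0]
force: [0.4, 0.5, -0.4]
finger_gap: 0.103
```

{"api": "move_arm", "payload": {
  "plan": [
    [[0,0,0,-0.03,-0.1,0,1],[0,0,0,-0.06,-0.2,0,1],[0,0,0,-0.09,-0.3,0,1],[0,0,0,-0.13,-0.4,0,1],[0,0,0,-0.16,-0.5,0,1],[0,0,0,-0.19,-0.6,0,1],[0,0,0,-0.22,-0.69,0,1],[0,0,0,-0.246,-0.757,0,1]]
  ]
}}

```text
t: 40.75
tcp_pos: [0.4868, 0.135, 0.2453]
tool_rot: [0.067, 0.998, -0.0, 0.0]
force: [-0.8, -0.5, -1.2]
finger_gap: 0.103
```

{"api": "move_arm", "payload": {
  "plan": [
    [[0,0,0,-0.03,-0.1,0,1],[0,0,0,-0.06,-0.2,0,1],[0,0,0,-0.09,-0.3,0,1],[0,0,0,-0.13,-0.4,0,1],[0,0,0,-0.16,-0.5,0,1],[0,0,0,-0.19,-0.6,0,1],[0,0,0,-0.22,-0.69,0,1],[0,0,0,-0.246,-0.757,0,1]]
  ]
}}

```text
t: 41.75
tcp_pos: [0.5011, 0.0567, 0.2453]
tool_rot: [0.067, 0.998, 0.0, 0.0]
force: [0.2, 0.1, -0.6]
finger_gap: 0.106
```

{"api": "move_arm", "payload": {
  "plan": [
    [[0,0,0.12,-0.03,-0.1,0,1],[0,0,0.24,-0.06,-0.2,0,1],[0,0,0.36,-0.09,-0.3,0,1],[0,0,0.48,-0.13,-0.4,0,1],[0,0,0.6,-0.16,-0.5,0,1],[0,0,0.72,-0.19,-0.6,0,1],[0,0,0.84,-0.22,-0.69,0,1],[0,0,0.964,-0.246,-0.757,0,1]]
  ]
}}

```text
t: 42.75
tcp_pos: [0.5154, -0.0215, 0.2453]
tool_rot: [0.432, 0.902, 0.0, 0.0]
force: [0.5, -0.9, -0.5]
finger_gap: 0.103
```

{"api": "move_arm", "payload": {
  "plan": [
    [[0,0,0.13,0,0,0,1],[0,0,0.26,0,0,0,1],[0,0,0.4,0,0,0,1],[0,0,0.54,0,0,0,1],[0,0,0.68,0,0,0,1],[0,0,0.82,0,0,0,1],[0,0,0.964,0,0,0,1],[0,0,0.964,0,0,0,1]]
  ]
}}

```text
t: 43.75
tcp_pos: [0.5153, -0.021, 0.2453]
tool_rot: [0.733, 0.68, 0.0, -0.0]
force: [-0.5, 0.2, -1.5]
finger_gap: 0.107
```

```bash
python3 -c "
from h import *
gripc(y=-.075);plan((.515,-.021,.157,-.075),(.515,-.021,.097,-.075))
platez([-.08,-.04],c=(.515,-.021),y=-.075)
s=snapshot('side');P=world(s).reshape(-1,3)
for zl in(.085,.103):
  m=(P[:,2]>zl)&(P[:,2]<zl+.018)&(P[:,0]>.40)&(P[:,0]<.63)&(P[:,1]<.045)&(P[:,1]>-.1)
  r=cv2.minAreaRect(P[m][:,:2].astype(np.float32)*1000);print(m.sum(),r)
"
```

```text
from grip [ 0.5149 -0.0201] 66
t 43.8 tcp [ 0.5153 -0.0211  0.2453] yaw -0.0746 F [ 0.3  0.9 -1.2] gap 0.104 q [-0.26  0.39  1.71  0.    1.04 -0.18]
[ 0.515 -0.021  0.157 -0.075] turn [-0.    -0.     0.001] shift [ 0.    -0.003  0.883]
[ 0.515 -0.021  0.097 -0.075] turn [0. 0. 0.] shift [0.  0.  0.6]
slot -0.08 n 41 top z 0.1108 [0.113 0.113 0.114 0.114 0.114 0.115]
slot -0.04 n 38 top z 0.1112 [0.113 0.114 0.114 0.114 0.114 0.115]
765 ((523.0592651367188, -20.47705078125), (127.7140884399414, 214.55938720703125), 87.84030151367188)
160 ((455.3848571777344, -12.7210693359375), (78.16165924072266, 50.956607818603516), 85.96175384521484)
```

{"api": "move_arm", "payload": {
  "plan": [
    [[0,0,0,0,0,0.1,1],[0,0,0,0,0,0.25,1],[0,0,0,0,0,0.4,1],[0,0,0,0,0,0.53,1],[0,0,0,0,0,0.64,1],[0,0,0,0,0,0.74,1],[0,0,0,0,0,0.82,1],[0,0,0,0,0,0.88,1]]
  ]
}}

```text
t: 44.9
tcp_pos: [0.5154, -0.021, 0.1569]
tool_rot: [0.734, 0.68, 0.0, 0.0]
force: [-0.1, -0.3, -0.8]
finger_gap: 0.106
```

{"api": "move_arm", "payload": {
  "plan": [
    [[0,0,0,0,0,0.1,1],[0,0,0,0,0,0.2,1],[0,0,0,0,0,0.3,1],[0,0,0,0,0,0.4,1],[0,0,0,0,0,0.5,1],[0,0,0,0,0,0.57,1],[0,0,0,0,0,0.62,1],[0,0,0,0,0,0.62,1]]
  ]
}}

```text
t: 45.9
tcp_pos: [0.5148, -0.0207, 0.0972]
tool_rot: [0.734, 0.68, -0.0, -0.0]
force: [-3.2, -0.4, 21.5]
finger_gap: 0.105
```

{"api": "move_arm", "payload": {
  "plan": [
    [[0,0,0,0,0,-0.02,0.68],[0,0,0,0,0,-0.02,0.68],[0,0,0,0,0,-0.02,0.68],[0,0,0,0,0,-0.1,0.68],[0,0,0,0,0,-0.3,0.68],[0,0,0,0,0,-0.5,0.68],[0,0,0,0,0,-0.7,0.68],[0,0,0,0,0,-0.9,0.68]]
  ]
}}

```text
t: 46.9
tcp_pos: [0.5152, -0.0209, 0.1862]
tool_rot: [0.734, 0.68, 0.0, -0.0]
force: [0.1, 0.9, 0.2]
finger_gap: 0.322
```

```bash
python3 -c "
from h import *
for v in('side','top'): platez([-.08,-.04,0],c=(.515,-.021),y=-.075,view=v)
plan((.4505,.2487,.184,1.438))"
```

```text
slot -0.08 n 41 top z 0.1115 [0.113 0.113 0.113 0.114 0.114 0.115]
slot -0.04 n 44 top z 0.1117 [0.113 0.113 0.114 0.114 0.114 0.115]
slot 0 n 50 top z 0.1115 [0.113 0.113 0.113 0.113 0.114 0.115]
slot -0.08 n 6 top z 0.1128 [0.11  0.11  0.112 0.114 0.114 0.115]
slot -0.04 n 12 top z 0.1129 [0.113 0.114 0.114 0.115 0.115 0.116]
slot 0 n 15 top z 0.1125 [0.113 0.113 0.113 0.114 0.114 0.115]
t 47.0 tcp [ 0.5167 -0.0213  0.1874] yaw -0.0765 F [-0.4  0.2  0.2] gap 0.32 q [-0.26  0.48  1.77  0.    0.89 -0.18]
[0.4505 0.2487 0.184  1.438 ] turn [ 0.004  0.006 -1.928] shift [ 2.641 -0.867  0.028]
```

Three are home. Next is blue.

{"api": "move_arm", "payload": {
  "plan": [
    [[0,0,0,0.11,-0.03,0,0.65],[0,0,0,0.22,-0.07,0,0.65],[0,0,0,0.33,-0.11,0,0.65],[0,0,0,0.44,-0.145,0,0.65],[0,0,0,0.55,-0.18,0,0.65],[0,0,0,0.66,-0.22,0,0.65],[0,0,0,0.77,-0.25,0,0.65],[0,0,0,0.88,-0.289,0,0.65]]
  ]
}}

```text
t: 48.0
tcp_pos: [0.4932, 0.0697, 0.1854]
tool_rot: [0.734, 0.68, 0.0, 0.0]
force: [-0.7, -0.8, 0.8]
finger_gap: 0.35
```

{"api": "move_arm", "payload": {
  "plan": [
    [[0,0,0,0.11,-0.03,0,0.65],[0,0,0,0.22,-0.07,0,0.65],[0,0,0,0.33,-0.11,0,0.65],[0,0,0,0.44,-0.145,0,0.65],[0,0,0,0.55,-0.18,0,0.65],[0,0,0,0.66,-0.22,0,0.65],[0,0,0,0.77,-0.25,0,0.65],[0,0,0,0.88,-0.289,0,0.65]]
  ]
}}

```text
t: 49.0
tcp_pos: [0.4711, 0.1597, 0.1853]
tool_rot: [0.734, 0.68, 0.0, 0.0]
force: [-0.6, 0.2, -0.2]
finger_gap: 0.351
```

{"api": "move_arm", "payload": {
  "plan": [
    [[0,0,-0.12,0.11,-0.03,0,0.65],[0,0,-0.24,0.22,-0.07,0,0.65],[0,0,-0.36,0.33,-0.11,0,0.65],[0,0,-0.48,0.44,-0.145,0,0.65],[0,0,-0.6,0.55,-0.18,0,0.65],[0,0,-0.72,0.66,-0.22,0,0.65],[0,0,-0.84,0.77,-0.25,0,0.65],[0,0,-0.964,0.88,-0.289,0,0.65]]
  ]
}}

```text
t: 50.0
tcp_pos: [0.4489, 0.2496, 0.1853]
tool_rot: [0.429, 0.903, 0.0, 0.0]
force: [0.8, -0.2, -0.7]
finger_gap: 0.353
```

{"api": "move_arm", "payload": {
  "plan": [
    [[0,0,-0.13,0,0,0,0.65],[0,0,-0.26,0,0,0,0.65],[0,0,-0.4,0,0,0,0.65],[0,0,-0.54,0,0,0,0.65],[0,0,-0.68,0,0,0,0.65],[0,0,-0.82,0,0,0,0.65],[0,0,-0.964,0,0,0,0.65],[0,0,-0.964,0,0,0,0.65]]
  ]
}}

```text
t: 51.0
tcp_pos: [0.4489, 0.2492, 0.1853]
tool_rot: [0.067, 0.998, -0.0, -0.0]
force: [-0.1, -0.6, -0.5]
finger_gap: 0.348
```

```bash
python3 -c "
from h import *
plan((.4505,.2487,.097,1.438))
s=snapshot('top');c,y,i=carrier(s,(.515,-.021),-.07);print(c,y,i);gripc(y,c)"
```

```text
t 51.0 tcp [0.4489 0.2492 0.1853] yaw 1.4366 F [-0.1 -0.6 -0.5] gap 0.348 q [ 0.29  0.48  1.78 -0.    0.89 -1.15]
[0.4505 0.2487 0.097  1.438 ] turn [-0.    -0.    -0.002] shift [-0.017 -0.003  0.883]
[ 0.51486177 -0.02040788] -0.07646322809975827 (np.float64(0.18886122952466633), np.float64(0.07957992292393869), 238, 232)
from grip [ 0.5141 -0.0209] 68
```

{"api": "move_arm", "payload": {
  "plan": [
    [[0,0,0,-0.017,0,0.18,0.65],[0,0,0,-0.017,0,0.36,0.65],[0,0,0,-0.017,0,0.54,0.65],[0,0,0,-0.017,0,0.7,0.65],[0,0,0,-0.017,0,0.82,0.65],[0,0,0,-0.017,0,0.88,0.65],[0,0,0,-0.017,0,0.88,0.65],[0,0,0,-0.017,0,0.88,1]]
  ]
}}

```text
t: 52.1
tcp_pos: [0.4511, 0.2488, 0.0977]
tool_rot: [0.067, 0.998, 0.0, 0.0]
force: [0.1, -0.3, -0.1]
finger_gap: 0.153
```

{"api": "move_arm", "payload": {
  "plan": [
    [[0,0,0,0,0,0,1],[0,0,0,0,0,0,1],[0,0,0,0,0,0,1],[0,0,0,0,0,-0.15,1],[0,0,0,0,0,-0.35,1],[0,0,0,0,0,-0.55,1],[0,0,0,0,0,-0.78,1],[0,0,0,0,0,-1,1]]
  ]
}}

```text
t: 53.1
tcp_pos: [0.4504, 0.2486, 0.1986]
tool_rot: [0.066, 0.998, -0.0, -0.0]
force: [0.9, 0.7, -1.0]
finger_gap: 0.108
```

{"api": "move_arm", "payload": {
  "plan": [
    [[0,0,0,0,0,-0.18,1],[0,0,0,-0.02,-0.04,-0.36,1],[0,0,0,-0.08,-0.16,-0.48,1],[0,0,0,-0.16,-0.3,-0.48,1],[0,0,0,-0.24,-0.44,-0.48,1],[0,0,0,-0.32,-0.58,-0.48,1],[0,0,0,-0.39,-0.72,-0.48,1],[0,0,0,-0.466,-0.853,-0.48,1]]
  ]
}}

```text
t: 54.1
tcp_pos: [0.4859, 0.1568, 0.245]
tool_rot: [0.067, 0.998, -0.0, -0.0]
force: [0.7, -0.3, -0.9]
finger_gap: 0.105
```

{"api": "move_arm", "payload": {
  "plan": [
    [[0,0,0,-0.06,-0.11,0,1],[0,0,0,-0.12,-0.22,0,1],[0,0,0,-0.18,-0.33,0,1],[0,0,0,-0.24,-0.44,0,1],[0,0,0,-0.3,-0.55,0,1],[0,0,0,-0.36,-0.66,0,1],[0,0,0,-0.42,-0.77,0,1],[0,0,0,-0.466,-0.853,0,1]]
  ]
}}

```text
t: 55.1
tcp_pos: [0.5209, 0.0664, 0.2453]
tool_rot: [0.067, 0.998, -0.0, 0.0]
force: [-0.1, -0.1, 0.1]
finger_gap: 0.105
```

{"api": "move_arm", "payload": {
  "plan": [
    [[0,0,0.12,-0.06,-0.11,0,1],[0,0,0.24,-0.12,-0.22,0,1],[0,0,0.36,-0.18,-0.33,0,1],[0,0,0.48,-0.24,-0.44,0,1],[0,0,0.6,-0.3,-0.55,0,1],[0,0,0.72,-0.36,-0.66,0,1],[0,0,0.84,-0.42,-0.77,0,1],[0,0,0.963,-0.466,-0.853,0,1]]
  ]
}}

```text
t: 56.1
tcp_pos: [0.5556, -0.0242, 0.2453]
tool_rot: [0.432, 0.902, 0.0, -0.0]
force: [0.2, 0.4, -0.9]
finger_gap: 0.105
```

{"api": "move_arm", "payload": {
  "plan": [
    [[0,0,0.13,0,0,0,1],[0,0,0.26,0,0,0,1],[0,0,0.4,0,0,0,1],[0,0,0.54,0,0,0,1],[0,0,0.68,0,0,0,1],[0,0,0.82,0,0,0,1],[0,0,0.963,0,0,0,1],[0,0,0.963,0,0,0,1]]
  ]
}}

```text
t: 57.1
tcp_pos: [0.5554, -0.0237, 0.2452]
tool_rot: [0.733, 0.681, -0.0, -0.0]
force: [1.3, -0.2, -0.6]
finger_gap: 0.104
```

```bash
python3 -c "
from h import *
gripc(y=-.076,c0=(.515,-.0206));plan((.5549,-.0236,.157,-.076),(.5549,-.0236,.097,-.076))
platez([-.08,-.04,0],c=(.515,-.021),y=-.075)
"
```

```text
from grip [ 0.5155 -0.0088] 34
t 57.15 tcp [ 0.5554 -0.0237  0.2453] yaw -0.0731 F [ 0.4 -0.8 -1.2] gap 0.107 q [-0.24  0.44  1.62  0.    1.08 -0.17]
[ 0.5549 -0.0236  0.157  -0.076 ] turn [-0.    -0.     0.004] shift [ 0.    -0.005  0.883]
[ 0.5549 -0.0236  0.097  -0.076 ] turn [0. 0. 0.] shift [0.  0.  0.6]
slot -0.08 n 42 top z 0.1108 [0.112 0.113 0.113 0.113 0.113 0.114]
slot -0.04 n 45 top z 0.1107 [0.114 0.114 0.114 0.114 0.114 0.115]
slot 0 n 50 top z 0.1112 [0.113 0.113 0.113 0.114 0.114 0.114]
```

The gripper half-hides the grip tube in this view. The side camera still finds the plates at the same spots, so the carrier has not moved.

{"api": "move_arm", "payload": {
  "plan": [
    [[0,0,0,0,-0.005,0.1,1],[0,0,0,0,-0.005,0.25,1],[0,0,0,0,-0.005,0.4,1],[0,0,0,0,-0.005,0.53,1],[0,0,0,0,-0.005,0.64,1],[0,0,0,0,-0.005,0.74,1],[0,0,0,0,-0.005,0.82,1],[0,0,0,0,-0.005,0.88,1]]
  ]
}}

```text
t: 58.2
tcp_pos: [0.5549, -0.0235, 0.1569]
tool_rot: [0.733, 0.68, 0.0, 0.0]
force: [-0.5, 0.5, -0.8]
finger_gap: 0.102
```

{"api": "move_arm", "payload": {
  "plan": [
    [[0,0,0,0,0,0.1,1],[0,0,0,0,0,0.2,1],[0,0,0,0,0,0.3,1],[0,0,0,0,0,0.4,1],[0,0,0,0,0,0.5,1],[0,0,0,0,0,0.57,1],[0,0,0,0,0,0.62,1],[0,0,0,0,0,0.62,1]]
  ]
}}

```text
t: 59.2
tcp_pos: [0.5543, -0.0233, 0.0972]
tool_rot: [0.733, 0.68, -0.0, -0.0]
force: [-4.0, 1.2, 17.5]
finger_gap: 0.105
```

{"api": "move_arm", "payload": {
  "plan": [
    [[0,0,0,0,0,-0.02,0.68],[0,0,0,0,0,-0.02,0.68],[0,0,0,0,0,-0.02,0.68],[0,0,0,0,0,-0.1,0.68],[0,0,0,0,0,-0.3,0.68],[0,0,0,0,0,-0.5,0.68],[0,0,0,0,0,-0.7,0.68],[0,0,0,0,0,-0.9,0.68]]
  ]
}}

```text
t: 60.2
tcp_pos: [0.5548, -0.0235, 0.1862]
tool_rot: [0.733, 0.68, 0.0, 0.0]
force: [-0.1, -0.4, -0.6]
finger_gap: 0.317
```

```bash
python3 -c "
from h import *
for v in('side','top'): platez([-.08,-.04,0,.04],c=(.515,-.021),y=-.075,view=v)
plan((.4455,.2053,.184,1.438))"
```

```text
slot -0.08 n 41 top z 0.1111 [0.113 0.113 0.114 0.114 0.114 0.115]
slot -0.04 n 44 top z 0.1112 [0.113 0.114 0.114 0.114 0.115 0.115]
slot 0 n 41 top z 0.1112 [0.113 0.113 0.114 0.114 0.114 0.117]
slot 0.04 n 37 top z 0.1112 [0.113 0.113 0.113 0.113 0.113 0.113]
slot -0.08 n 32 top z 0.1115 [0.114 0.114 0.115 0.115 0.115 0.117]
slot -0.04 n 9 top z 0.1105 [0.11  0.11  0.111 0.111 0.113 0.114]
slot 0 n 12 top z 0.11 [0.111 0.111 0.112 0.114 0.116 0.117]
slot 0.04 n 13 top z 0.1123 [0.112 0.113 0.113 0.115 0.116 0.117]
t 60.3 tcp [ 0.5564 -0.0238  0.1876] yaw -0.0749 F [ 0.4 -0.1 -0.6] gap 0.32 q [-0.24  0.52  1.67  0.    0.94 -0.17]
[0.4455 0.2053 0.184  1.438 ] turn [ 0.004  0.006 -1.926] shift [ 2.201 -1.277  0.028]
```

{"api": "move_arm", "payload": {
  "plan": [
    [[0,0,0,0.09,-0.05,0,0.65],[0,0,0,0.18,-0.1,0,0.65],[0,0,0,0.27,-0.16,0,0.65],[0,0,0,0.37,-0.21,0,0.65],[0,0,0,0.46,-0.27,0,0.65],[0,0,0,0.55,-0.32,0,0.65],[0,0,0,0.64,-0.37,0,0.65],[0,0,0,0.734,-0.426,0,0.65]]
  ]
}}

```text
t: 61.3
tcp_pos: [0.5177, 0.0535, 0.1854]
tool_rot: [0.733, 0.68, 0.0, 0.0]
force: [0.1, 0.0, 0.5]
finger_gap: 0.349
```

{"api": "move_arm", "payload": {
  "plan": [
    [[0,0,0,0.09,-0.05,0,0.65],[0,0,0,0.18,-0.1,0,0.65],[0,0,0,0.27,-0.16,0,0.65],[0,0,0,0.37,-0.21,0,0.65],[0,0,0,0.46,-0.27,0,0.65],[0,0,0,0.55,-0.32,0,0.65],[0,0,0,0.64,-0.37,0,0.65],[0,0,0,0.734,-0.426,0,0.65]]
  ]
}}

```text
t: 62.3
tcp_pos: [0.4807, 0.1299, 0.1853]
tool_rot: [0.733, 0.68, 0.0, 0.0]
force: [-0.0, -0.5, 0.6]
finger_gap: 0.349
```

{"api": "move_arm", "payload": {
  "plan": [
    [[0,0,-0.12,0.09,-0.05,0,0.65],[0,0,-0.24,0.18,-0.1,0,0.65],[0,0,-0.36,0.27,-0.16,0,0.65],[0,0,-0.48,0.37,-0.21,0,0.65],[0,0,-0.6,0.46,-0.27,0,0.65],[0,0,-0.72,0.55,-0.32,0,0.65],[0,0,-0.84,0.64,-0.37,0,0.65],[0,0,-0.963,0.734,-0.426,0,0.65]]
  ]
}}

```text
t: 63.3
tcp_pos: [0.4436, 0.2063, 0.1853]
tool_rot: [0.429, 0.903, 0.0, 0.0]
force: [-0.0, 0.8, -1.4]
finger_gap: 0.348
```

{"api": "move_arm", "payload": {
  "plan": [
    [[0,0,-0.13,0,0,0,0.65],[0,0,-0.26,0,0,0,0.65],[0,0,-0.4,0,0,0,0.65],[0,0,-0.54,0,0,0,0.65],[0,0,-0.68,0,0,0,0.65],[0,0,-0.82,0,0,0,0.65],[0,0,-0.963,0,0,0,0.65],[0,0,-0.963,0,0,0,0.65]]
  ]
}}

```text
t: 64.3
tcp_pos: [0.4437, 0.2059, 0.1853]
tool_rot: [0.067, 0.998, 0.0, 0.0]
force: [-0.3, -0.2, -0.8]
finger_gap: 0.352
```

```bash
python3 -c "
from h import *
plan((.4455,.2053,.097,1.438))
s=snapshot('top');c,y,i=carrier(s,(.515,-.021),-.07);print(c,y,i);gripc(y,c)"
```

```text
t 64.3 tcp [0.4437 0.2059 0.1853] yaw 1.4365 F [-0.3 -0.2 -0.8] gap 0.352 q [ 0.21  0.45  1.84  0.    0.85 -1.23]
[0.4455 0.2053 0.097  1.438 ] turn [ 0.     0.    -0.002] shift [-0.018 -0.004  0.883]
[ 0.51492662 -0.02043247] -0.07901419808937844 (np.float64(0.18863567438868745), np.float64(0.07884587200605385), 254, 239)
from grip [ 0.5146 -0.0209] 68
```

{"api": "move_arm", "payload": {
  "plan": [
    [[0,0,0,-0.018,0,0.18,0.65],[0,0,0,-0.018,0,0.36,0.65],[0,0,0,-0.018,0,0.54,0.65],[0,0,0,-0.018,0,0.7,0.65],[0,0,0,-0.018,0,0.82,0.65],[0,0,0,-0.018,0,0.88,0.65],[0,0,0,-0.018,0,0.88,0.65],[0,0,0,-0.018,0,0.88,1]]
  ]
}}

```text
t: 65.4
tcp_pos: [0.446, 0.2055, 0.0977]
tool_rot: [0.067, 0.998, 0.0, 0.0]
force: [0.8, -0.5, -1.7]
finger_gap: 0.155
```

{"api": "move_arm", "payload": {
  "plan": [
    [[0,0,0,0,0,0,1],[0,0,0,0,0,0,1],[0,0,0,0,0,0,1],[0,0,0,0,0,-0.15,1],[0,0,0,0,0,-0.35,1],[0,0,0,0,0,-0.55,1],[0,0,0,0,0,-0.78,1],[0,0,0,0,0,-1,1]]
  ]
}}

```text
t: 66.4
tcp_pos: [0.4452, 0.2053, 0.1986]
tool_rot: [0.066, 0.998, -0.0, -0.0]
force: [0.2, -0.8, -1.2]
finger_gap: 0.106
```

{"api": "move_arm", "payload": {
  "plan": [
    [[0,0,0,0,0,-0.18,1],[0,0,0,-0.04,-0.04,-0.36,1],[0,0,0,-0.12,-0.14,-0.48,1],[0,0,0,-0.22,-0.25,-0.48,1],[0,0,0,-0.32,-0.37,-0.48,1],[0,0,0,-0.42,-0.49,-0.48,1],[0,0,0,-0.51,-0.6,-0.48,1],[0,0,0,-0.597,-0.7,-0.48,1]]
  ]
}}

```text
t: 67.4
tcp_pos: [0.496, 0.1271, 0.2449]
tool_rot: [0.067, 0.998, -0.0, -0.0]
force: [0.9, -0.7, -1.0]
finger_gap: 0.103
```

{"api": "move_arm", "payload": {
  "plan": [
    [[0,0,0,-0.08,-0.09,0,1],[0,0,0,-0.15,-0.18,0,1],[0,0,0,-0.23,-0.27,0,1],[0,0,0,-0.3,-0.35,0,1],[0,0,0,-0.38,-0.44,0,1],[0,0,0,-0.45,-0.53,0,1],[0,0,0,-0.53,-0.62,0,1],[0,0,0,-0.597,-0.7,0,1]]
  ]
}}

```text
t: 68.4
tcp_pos: [0.5459, 0.0501, 0.2453]
tool_rot: [0.067, 0.998, -0.0, 0.0]
force: [0.1, -0.1, -0.2]
finger_gap: 0.106
```

{"api": "move_arm", "payload": {
  "plan": [
    [[0,0,0.12,-0.08,-0.09,0,1],[0,0,0.24,-0.15,-0.18,0,1],[0,0,0.36,-0.23,-0.27,0,1],[0,0,0.48,-0.3,-0.35,0,1],[0,0,0.6,-0.38,-0.44,0,1],[0,0,0.72,-0.45,-0.53,0,1],[0,0,0.84,-0.53,-0.62,0,1],[0,0,0.963,-0.597,-0.7,0,1]]
  ]
}}

```text
t: 69.4
tcp_pos: [0.5957, -0.0272, 0.2452]
tool_rot: [0.432, 0.902, 0.0, -0.0]
force: [0.5, -0.5, -0.9]
finger_gap: 0.104
```

{"api": "move_arm", "payload": {
  "plan": [
    [[0,0,0.13,0,0,0,1],[0,0,0.26,0,0,0,1],[0,0,0.4,0,0,0,1],[0,0,0.54,0,0,0,1],[0,0,0.68,0,0,0,1],[0,0,0.82,0,0,0,1],[0,0,0.963,0,0,0,1],[0,0,0.963,0,0,0,1]]
  ]
}}

```text
t: 70.4
tcp_pos: [0.5954, -0.0267, 0.2452]
tool_rot: [0.733, 0.681, -0.0, -0.0]
force: [0.2, -0.8, -0.9]
finger_gap: 0.106
```

```bash
python3 -c "
from h import *
plan((.5948,-.0268,.157,-.077),(.5948,-.0268,.097,-.077))
platez([-.08,-.04,0,.04],c=(.515,-.021),y=-.076)
"
```

```text
t 70.4 tcp [ 0.5954 -0.0267  0.2452] yaw -0.0737 F [ 0.2 -0.8 -0.9] gap 0.106 q [-0.23  0.5   1.52  0.    1.13 -0.16]
[ 0.5948 -0.0268  0.157  -0.077 ] turn [-0.    -0.     0.004] shift [-0.001 -0.006  0.882]
[ 0.5948 -0.0268  0.097  -0.077 ] turn [0. 0. 0.] shift [0.  0.  0.6]
slot -0.08 n 38 top z 0.1111 [0.113 0.113 0.113 0.113 0.114 0.115]
slot -0.04 n 40 top z 0.1111 [0.113 0.113 0.114 0.114 0.114 0.114]
slot 0 n 47 top z 0.1104 [0.112 0.113 0.114 0.114 0.115 0.116]
slot 0.04 n 36 top z 0.1109 [0.113 0.113 0.114 0.115 0.115 0.117]
```

{"api": "move_arm", "payload": {
  "plan": [
    [[0,0,0,0,-0.005,0.1,1],[0,0,0,0,-0.005,0.25,1],[0,0,0,0,-0.005,0.4,1],[0,0,0,0,-0.005,0.53,1],[0,0,0,0,-0.005,0.64,1],[0,0,0,0,-0.005,0.74,1],[0,0,0,0,-0.005,0.82,1],[0,0,0,0,-0.005,0.88,1]]
  ]
}}

```text
t: 71.45
tcp_pos: [0.5949, -0.0264, 0.1569]
tool_rot: [0.733, 0.68, 0.0, 0.0]
force: [-0.1, -0.4, -1.3]
finger_gap: 0.105
```

{"api": "move_arm", "payload": {
  "plan": [
    [[0,0,0,0,0,0.1,1],[0,0,0,0,0,0.2,1],[0,0,0,0,0,0.3,1],[0,0,0,0,0,0.4,1],[0,0,0,0,0,0.5,1],[0,0,0,0,0,0.57,1],[0,0,0,0,0,0.62,1],[0,0,0,0,0,0.62,1]]
  ]
}}

```text
t: 72.45
tcp_pos: [0.5942, -0.0261, 0.0971]
tool_rot: [0.733, 0.68, -0.0, -0.001]
force: [-4.7, 1.0, 16.6]
finger_gap: 0.1
```

{"api": "move_arm", "payload": {
  "plan": [
    [[0,0,0,0,0,-0.02,0.68],[0,0,0,0,0,-0.02,0.68],[0,0,0,0,0,-0.02,0.68],[0,0,0,0,0,-0.1,0.68],[0,0,0,0,0,-0.3,0.68],[0,0,0,0,0,-0.5,0.68],[0,0,0,0,0,-0.7,0.68],[0,0,0,0,0,-0.9,0.68]]
  ]
}}

```text
t: 73.45
tcp_pos: [0.5948, -0.0264, 0.1863]
tool_rot: [0.733, 0.68, 0.0, 0.0]
force: [0.0, -0.7, -0.4]
finger_gap: 0.316
```

{"api": "move_arm", "payload": {
  "plan": [
    [[0,0,0,0.1,-0.05,-0.05,0.6],[0,0,0,0.2,-0.1,-0.05,0.6],[0,0,0,0.3,-0.15,-0.05,0.6],[0,0,0,0.4,-0.2,-0.05,0.6],[0,0,0,0.5,-0.25,-0.05,0.6],[0,0,0,0.6,-0.3,-0.05,0.6],[0,0,0,0.7,-0.35,-0.05,0.6],[0,0,0,0.8,-0.4,-0.05,0.6]]
  ]
}}

```text
t: 74.45
tcp_pos: [0.5607, 0.057, 0.1903]
tool_rot: [0.733, 0.68, 0.0, 0.0]
force: [0.7, -0.0, 0.5]
finger_gap: 0.398
```

```bash
python3 -c "
from h import *
for v in('side','top'): platez([-.08,-.04,0,.04,.08],c=(.515,-.021),y=-.076,view=v)
s=snapshot('top');save('t2',cv2.resize(s['img'][180:320,330:530],None,fx=4,fy=4));P=world(s)
c,y,i=carrier(s,(.515,-.021),-.07);print(c,y,i);gripc(y,c)
c,y=np.array((.515,-.0206)),-.077
r=np.array([[np.cos(y),np.sin(y)],[-np.sin(y),np.cos(y)]])
q=P.reshape(-1,3);xy=(q[:,:2]-c)@r.T
k=(xy[:,0]>.11)&(xy[:,0]<.17)&(abs(xy[:,1])<.06)&(q[:,2]>.06)&(q[:,2]<.12)&(s['img'].reshape(-1,3).max(1)<90)
print('tube in carrier',k.sum(),xy[k].mean(0),np.median(q[k,2]), q[k].mean(0))
plan((.6548,-.0312,.18,-.077))"
```

```text
slot -0.08 n 43 top z 0.1112 [0.113 0.113 0.113 0.113 0.114 0.116]
slot -0.04 n 37 top z 0.1112 [0.113 0.113 0.113 0.113 0.113 0.115]
slot 0 n 39 top z 0.1111 [0.112 0.112 0.113 0.113 0.114 0.114]
slot 0.04 n 34 top z 0.1113 [0.113 0.113 0.113 0.114 0.115 0.117]
slot 0.08 n 40 top z 0.1115 [0.113 0.114 0.114 0.115 0.116 0.117]
slot -0.08 n 0 top z nan []
slot -0.04 n 0 top z nan []
slot 0 n 0 top z nan []
slot 0.04 n 42 top z 0.1112 [0.116 0.116 0.116 0.117 0.117 0.119]
slot 0.08 n 0 top z nan []Traceback (most recent call last):
  File "<string>", line 5, in <module>
    c,y,i=carrier(s,(.515,-.021),-.07);print(c,y,i);gripc(y,c)
          ~~~~~~~^^^^^^^^^^^^^^^^^^^^^
  File "h.py", line 22, in carrier
    pa,pb=np.polyfit(a[:,0],a[:,1],1),np.polyfit(b[:,0],b[:,1],1)
                                      ~~~~~~~~~~^^^^^^^^^^^^^^^^^
    raise TypeError("expected non-empty vector for x")
TypeError: expected non-empty vector for x
```

View pics/t2.png

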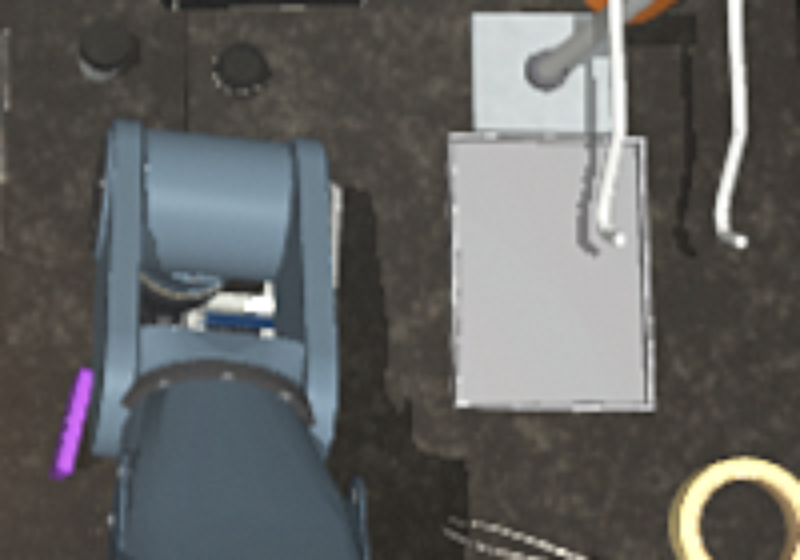

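All five plates read home (side camera tops at 0.111). In the top crop the arm hides the carrier at crop (220,300), so I measure the grip tube with the wrist camera instead.

```bash
cat >> h.py <<'E'
def tube(view,c=(.515,-.0206),y=-.077,dx=.035,lim=90):
    s=snapshot(view);q=world(s).reshape(-1,3);r=np.array([[np.cos(y),np.sin(y)],[-np.sin(y),np.cos(y)]])
    xy=(q[:,:2]-c)@r.T
    k=(abs(xy[:,0]-.14)<dx)&(abs(xy[:,1])<.06)&(q[:,2]>.065)&(q[:,2]<.12)
    k2=k&(s['img'].reshape(-1,3).max(1)<lim)
    for n,m in(("all",k),("dark",k2)):
        if m.sum()>5: print(view,n,m.sum(),"carrier xy",np.round(xy[m].mean(0),4),"world",np.round(q[m].mean(0),4),"max z",np.round(np.percentile(q[m,2],95),4),"x range",np.round(np.percentile(xy[m,0],[3,97]),4),"y range",np.round(np.percentile(xy[m,1],[3,97]),4))
    return s
E
python3 -c "
from h import *
tube('side');s=tube('wrist')
plan((.6546,-.0314,.18,-.077))"
```

```text
side all 96 carrier xy [0.1365 0.0059] world [ 0.6516 -0.0252  0.0902] max z 0.0945 x range [0.1146 0.1446] y range [-0.0491  0.0577]
side dark 49 carrier xy [0.1381 0.0057] world [ 0.6531 -0.0256  0.0907] max z 0.0953 x range [0.1327 0.1446] y range [-0.0215  0.0274]
wrist all 927 carrier xy [0.1323 0.0364] world [0.6497 0.0055 0.0901] max z 0.092 x range [0.1091 0.1418] y range [-0.0504  0.0594]
wrist dark 120 carrier xy [0.1367 0.025 ] world [ 0.6532 -0.0062  0.0902] max z 0.0932 x range [0.133  0.1436] y range [0.0214 0.0274]
t 74.7 tcp [0.5612 0.0562 0.1904] yaw -0.0748 F [ 0.3 -0.8  0.7] gap 0.398 q [-0.1   0.53  1.65 -0.    0.96 -0.02]
[ 0.6546 -0.0314  0.18   -0.077 ] turn [0.001 0.    0.003] shift [-0.804  0.997  0.105]
```

{"api": "move_arm", "payload": {
  "plan": [
    [[0,0,0,-0.1,0.12,0,0.7],[0,0,0,-0.2,0.25,0,0.7],[0,0,0,-0.3,0.38,0,0.7],[0,0,0,-0.4,0.5,0,0.7],[0,0,0,-0.5,0.63,0,0.7],[0,0,0,-0.6,0.75,0,0.7],[0,0,0,-0.7,0.88,0,0.7],[0,0,0,-0.775,0.99,0,0.7]]
  ],
  "force": 40
}}

```text
t: 75.7
tcp_pos: [0.6547, -0.0291, 0.1903]
tool_rot: [0.733, 0.68, 0.0, 0.0]
force: [-0.1, 0.8, -0.6]
finger_gap: 0.299
```

```bash
python3 -c "
from h import *
tube('side');s=tube('wrist');save('w3',s['img'])
plan((.654,-.0285,.091,-.072))"
```

```text
side all 113 carrier xy [ 0.1335 -0.0036] world [ 0.6478 -0.0345  0.0903] max z 0.0944 x range [0.1086 0.1446] y range [-0.0544  0.0582]
side dark 49 carrier xy [0.1384 0.0045] world [ 0.6533 -0.0267  0.0911] max z 0.0947 x range [0.1334 0.1461] y range [-0.0212  0.0295]
wrist all 2920 carrier xy [0.1351 0.009 ] world [ 0.6504 -0.0221  0.0908] max z 0.0931 x range [0.1117 0.1438] y range [-0.0525  0.0591]
wrist dark 1271 carrier xy [0.1389 0.003 ] world [ 0.6537 -0.0283  0.0916] max z 0.0934 x range [0.1332 0.1444] y range [-0.0207  0.0254]
t 75.8 tcp [ 0.6553 -0.0295  0.1903] yaw -0.0759 F [-0.7 -0.6 -0.1] gap 0.296 q [-0.22  0.64  1.41 -0.    1.09 -0.14]
[ 0.654  -0.0285  0.091  -0.072 ] turn [ 0.002  0.001 -0.005] shift [ 0.01  -0.015  0.993]
```

View pics/w3.png

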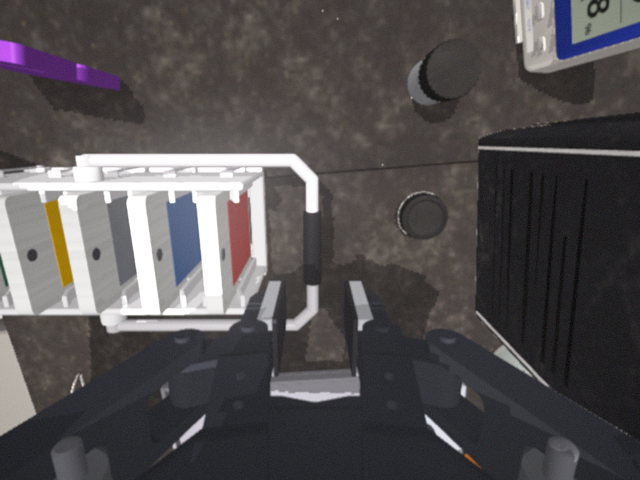

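The wrist view shows the tube at (312,247), centred between the fingers at 270..360, all plates seated, and the eyepiece at (422,215) well clear. Descend and grip.

{"api": "move_arm", "payload": {
  "plan": [
    [[0,0,0,0.01,-0.012,0.15,0.7],[0,0,0,0.01,-0.012,0.32,0.7],[0,0,0,0.01,-0.012,0.5,0.7],[0,0,0,0.01,-0.012,0.65,0.7],[0,0,0,0.01,-0.012,0.78,0.7],[0,0,0,0.01,-0.012,0.88,0.7],[0,0,0,0.01,-0.012,0.96,0.7],[0,0,0,0.01,-0.012,0.99,0.7]]
  ]
}}

```text
t: 76.8
tcp_pos: [0.6527, -0.0273, 0.0909]
tool_rot: [0.733, 0.68, -0.0, -0.0]
force: [0.5, 0.0, 0.4]
finger_gap: 0.3
```

{"api": "move_arm", "payload": {
  "plan": [
    [[0,0,0,0,0,0,0.7],[0,0,0,0,0,0,0.85],[0,0,0,0,0,0,1],[0,0,0,0,0,0,1],[0,0,0,0,0,0,1],[0,0,0,0,0,0,1],[0,0,0,0,0,0,1],[0,0,0,0,0,0,1]]
  ]
}}

```text
t: 77.8
tcp_pos: [0.6536, -0.0274, 0.0918]
tool_rot: [0.733, 0.68, 0.001, 0.001]
force: [2.7, 0.7, 4.4]
finger_gap: 0.124
```

```bash
python3 -c "
from h import *
y=-.072;st=status.sense();p=np.array(st['tcp_pos']);print(st['force'])
h=p-np.array([.14*np.cos(y),.14*np.sin(y),0]);print('hinge',h)
plan(*[(h[0]+.14*np.cos(a)*np.cos(y),h[1]+.14*np.cos(a)*np.sin(y),h[2]+.14*np.sin(a),-.075) for a in np.radians(np.arange(0,91,11.25))])"
```

```text
[2.72649512 0.74019019 4.43261327]
hinge [ 0.51391392 -0.01736126  0.091841  ]
t 77.8 tcp [ 0.6536 -0.0274  0.0918] yaw -0.075 F [2.7 0.7 4.4] gap 0.124 q [-0.21  0.76  1.47  0.    0.9  -0.14]
[ 0.6536 -0.0274  0.0918 -0.075 ] turn [0.003 0.    0.   ] shift [0. 0. 0.]
[ 0.6509 -0.0272  0.1192 -0.075 ] turn [0. 0. 0.] shift [-0.    -0.027 -0.273]
[ 0.6429 -0.0267  0.1454 -0.075 ] turn [0. 0. 0.] shift [-0.    -0.08  -0.263]
[ 0.63   -0.0257  0.1696 -0.075 ] turn [0. 0. 0.] shift [-0.    -0.129 -0.242]
[ 0.6127 -0.0245  0.1908 -0.075 ] turn [0. 0. 0.] shift [-0.001 -0.174 -0.212]
[ 0.5915 -0.023   0.2082 -0.075 ] turn [0. 0. 0.] shift [-0.001 -0.212 -0.174]
[ 0.5674 -0.0212  0.2212 -0.075 ] turn [0. 0. 0.] shift [-0.001 -0.242 -0.129]
[ 0.5412 -0.0193  0.2292 -0.075 ] turn [0. 0. 0.] shift [-0.001 -0.263 -0.08 ]
[ 0.5139 -0.0174  0.2318 -0.075 ] turn [0. 0. 0.] shift [-0.001 -0.273 -0.027]
```

{"api": "move_arm", "payload": {
  "plan": [
    [[0,0,0,0,-0.007,-0.137,1],[0,0,0,0,-0.027,-0.273,1],[0,0,0,0,-0.06,-0.406,1],[0,0,0,0,-0.107,-0.536,1],[0,0,0,0,-0.165,-0.66,1],[0,0,0,0,-0.236,-0.778,1],[0,0,0,0,-0.318,-0.888,1],[0,0,0,0,-0.41,-0.99,1]]
  ]
}}

```text
t: 78.8
tcp_pos: [0.6113, -0.0241, 0.1911]
tool_rot: [0.733, 0.68, 0.0, 0.0]
force: [1.5, -0.5, 1.2]
finger_gap: 0.125
```

```bash
python3 -c "
from h import *
plan();s=snapshot('side');save('s2',cv2.resize(s['img'][140:290,280:440],None,fx=4,fy=4))"
```

```text
t 78.8 tcp [ 0.6113 -0.0241  0.1911] yaw -0.0749 F [ 1.5 -0.5  1.2] gap 0.125 q [-0.22  0.58  1.53 -0.    1.03 -0.15]
```

View pics/s2.png

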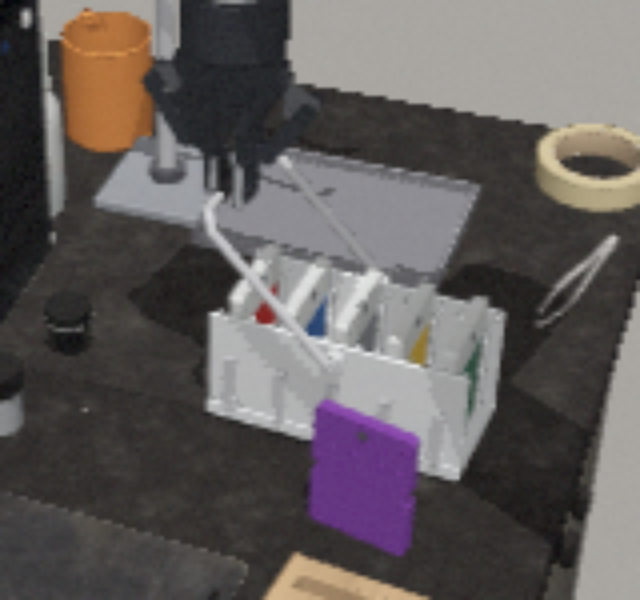

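The bail at crop (270,280) is up at about 45° in the gripper, with all five plates in the carrier. Raise it the rest of the way, then lift.

{"api": "move_arm", "payload": {
  "plan": [
    [[0,0,0,0,-0.102,-0.092,1],[0,0,0,0,-0.212,-0.174,1],[0,0,0,0,-0.33,-0.245,1],[0,0,0,0,-0.454,-0.303,1],[0,0,0,0,-0.583,-0.35,1],[0,0,0,0,-0.717,-0.383,1],[0,0,0,0,-0.853,-0.403,1],[0,0,0,0,-0.99,-0.41,1]]
  ]
}}

```text
t: 79.85
tcp_pos: [0.5118, -0.0167, 0.2319]
tool_rot: [0.733, 0.68, -0.0, -0.0]
force: [-0.2, -0.2, 5.6]
finger_gap: 0.123
```

{"api": "move_arm", "payload": {
  "plan": [
    [[0,0,0,0,0,0,1],[0,0,0,0,0,0,1],[0,0,0,0,0,0,1],[0,0,0,0,0,-0.02,1],[0,0,0,0,0,-0.04,1],[0,0,0,0,0,-0.07,1],[0,0,0,0,0,-0.11,1],[0,0,0,0,0,-0.16,1]]
  ],
  "force": 70
}}

```text
t: 80.85
tcp_pos: [0.5127, -0.0167, 0.2471]
tool_rot: [0.733, 0.68, -0.0, -0.001]
force: [-0.1, 0.5, -8.4]
finger_gap: 0.112
```

{"api": "move_arm", "payload": {
  "plan": [
    [[0,0,0,0,0,-0.08,1],[0,0,0,0,0,-0.18,1],[0,0,0,0,0,-0.3,1],[0,0,0,0,0,-0.42,1],[0,0,0,0,0,-0.54,1],[0,0,0,0,0,-0.64,1],[0,0,0,0,0,-0.72,1],[0,0,0,0,0,-0.75,1]]
  ]
}}

```text
t: 81.85
tcp_pos: [0.5132, -0.0168, 0.3229]
tool_rot: [0.733, 0.68, 0.0, 0.0]
force: [-0.1, 1.2, -8.8]
finger_gap: 0.111
```

```bash
python3 -c "
from h import *
plan((.594,-.2635,.32,-.01));s=snapshot('side');save('s3',cv2.resize(s['img'][100:270,280:440],None,fx=3.5,fy=3.5))"
```

```text
t 81.85 tcp [ 0.5132 -0.0168  0.3229] yaw -0.0749 F [-0.1  1.2 -8.8] gap 0.111 q [-0.25  0.29  1.62 -0.    1.23 -0.18]
[ 0.594  -0.2635  0.32   -0.01  ] turn [ 0.001  0.    -0.083] shift [-2.4   0.99  0.03]
```

View pics/s3.png

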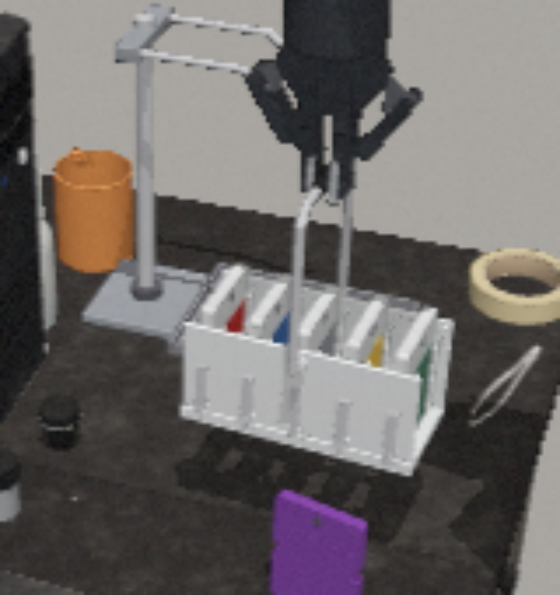

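The side view shows the carrier hanging upright and level in the gripper, all five plates in, with a load of about 0.9 kg. Carry it sideways in front of the hooks.

{"api": "move_arm", "payload": {
  "plan": [
    [[0,0,0,-0.03,0,0,1],[0,0,0,-0.09,0.01,0,1],[0,0,0,-0.18,0.01,0,1],[0,0,0,-0.29,0.02,0,1],[0,0,0,-0.42,0.03,0,1],[0,0,0,-0.55,0.035,0,1],[0,0,0,-0.69,0.045,0,1],[0,0,0,-0.822,0.052,0,1]]
  ]
}}

```text
t: 82.9
tcp_pos: [0.5122, -0.1003, 0.3223]
tool_rot: [0.733, 0.68, 0.0, 0.0]
force: [0.5, 0.1, -8.7]
finger_gap: 0.115
```

{"api": "move_arm", "payload": {
  "plan": [
    [[0,0,0,-0.12,0.01,0,1],[0,0,0,-0.23,0.01,0,1],[0,0,0,-0.33,0.02,0,1],[0,0,0,-0.43,0.03,0,1],[0,0,0,-0.53,0.03,0,1],[0,0,0,-0.63,0.04,0,1],[0,0,0,-0.73,0.05,0,1],[0,0,0,-0.822,0.052,0,1]]
  ]
}}

```text
t: 83.9
tcp_pos: [0.5113, -0.1822, 0.3223]
tool_rot: [0.733, 0.68, 0.0, 0.0]
force: [0.4, 0.1, -7.8]
finger_gap: 0.109
```

{"api": "move_arm", "payload": {
  "plan": [
    [[0,0,-0.01,-0.11,0.01,0,1],[0,0,-0.02,-0.24,0.015,0,1],[0,0,-0.04,-0.37,0.02,0,1],[0,0,-0.05,-0.5,0.03,0,1],[0,0,-0.06,-0.62,0.04,0,1],[0,0,-0.07,-0.72,0.045,0,1],[0,0,-0.08,-0.79,0.05,0,1],[0,0,-0.083,-0.822,0.052,0,1]]
  ]
}}

```text
t: 84.9
tcp_pos: [0.5103, -0.2642, 0.3223]
tool_rot: [0.711, 0.704, 0.0, -0.0]
force: [1.2, -0.3, -9.1]
finger_gap: 0.112
```

```bash
python3 -c "
from h import *
plan((.594,-.2635,.325,-.01))
s=snapshot('side');P=world(s).reshape(-1,3);C=s['img'].reshape(-1,3)
w=(C.min(1)>120)&(P[:,2]>.30)&(P[:,2]<.34)&(P[:,0]<.56)&(P[:,0]>.45)&(P[:,1]<-.17)&(P[:,1]>-.35)
print('bar white pts',w.sum(),P[w].mean(0),np.percentile(P[w],[3,97],axis=0))
s=snapshot('top');save('t3',cv2.resize(s['img'][130:310,400:560],None,fx=3.3,fy=3.3))"
```

```text
t 84.9 tcp [ 0.5103 -0.2642  0.3223] yaw -0.0098 F [ 1.2 -0.3 -9.1] gap 0.112 q [-0.67  0.39  1.48  0.    1.28 -0.66]
[ 0.594  -0.2635  0.325  -0.01  ] turn [ 0. -0.  0.] shift [ 0.016  0.837 -0.027]
bar white pts 51 [ 0.51074884 -0.23137968  0.31677474] [[ 0.50122888 -0.25557309  0.30359155]
 [ 0.52131509 -0.20417197  0.33407093]]
```

View pics/t3.png

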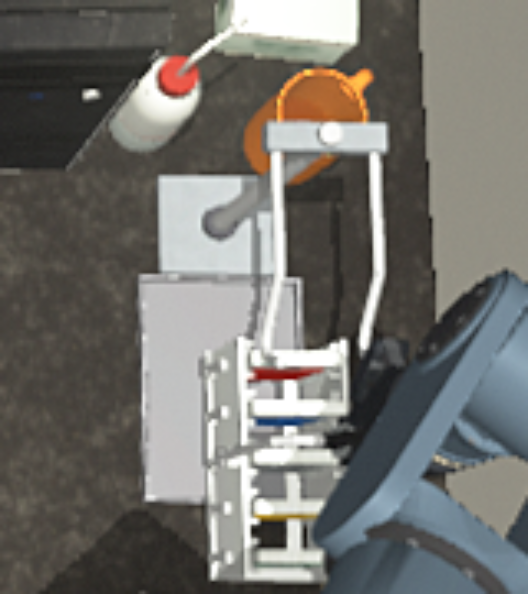

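The top view shows the carrier at crop (280,450) in front of the stand's hooks (crop (270,340) and (370,340)), with its walls parallel to the stand. Move back over the tips.

{"api": "move_arm", "payload": {
  "plan": [
    [[0,0,0,0,0.04,0,1],[0,0,0,0.01,0.12,0,1],[0,0,0,0.01,0.25,0,1],[0,0,0,0.01,0.4,0,1],[0,0,0,0.015,0.55,0,1],[0,0,0,0.015,0.69,0,1],[0,0,0,0.015,0.79,0,1],[0,0,0,0.015,0.84,0,1]]
  ]
}}

```text
t: 86.0
tcp_pos: [0.595, -0.2632, 0.3221]
tool_rot: [0.71, 0.704, -0.0, 0.0]
force: [1.1, -0.2, -8.1]
finger_gap: 0.115
```

{"api": "move_arm", "payload": {
  "plan": [
    [[0,0,0,0,0,0,1],[0,0,0,0,0,0,1],[0,0,0,0,0,0,1],[0,0,0,0,0,0,1],[0,0,0,0,0,0,1],[0,0,0,0,0,0.05,1],[0,0,0,0,0,0.1,1],[0,0,0,0,0,0.15,1]]
  ]
}}

```text
t: 87.0
tcp_pos: [0.5942, -0.263, 0.3067]
tool_rot: [0.711, 0.704, 0.0, -0.0]
force: [-0.3, -0.2, -9.0]
finger_gap: 0.118
```

```bash
python3 -c "
from h import *
plan((.5945,-.2635,.263,-.01))
s=snapshot('side');save('s4',cv2.resize(s['img'][80:240,280:440],None,fx=3.7,fy=3.7))"
```

```text
t 87.0 tcp [ 0.5942 -0.263   0.3067] yaw -0.0097 F [-0.3 -0.2 -9. ] gap 0.118 q [-0.59  0.51  1.3   0.    1.33 -0.58]
[ 0.5945 -0.2635  0.263  -0.01  ] turn [-0.    -0.001  0.   ] shift [-0.005  0.003  0.437]
```

View pics/s4.png

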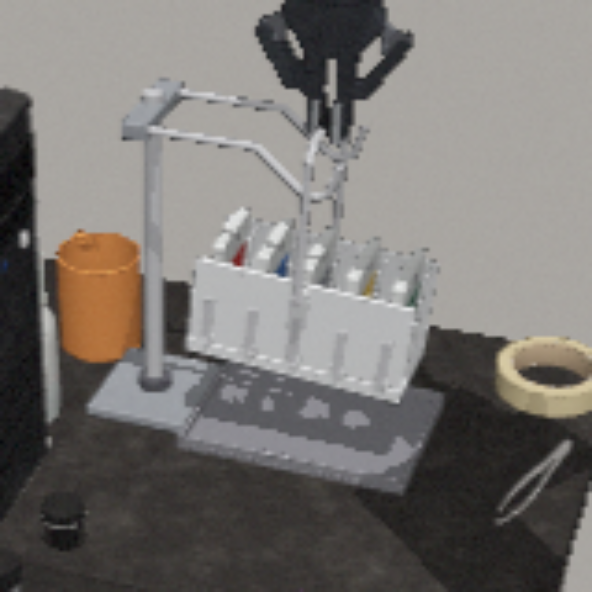

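The bail bar at crop (315,135) is above the hook seats and between the tips and the slope. Lower it.

{"api": "move_arm", "payload": {
  "plan": [
    [[0,0,0,0,0,0.06,1],[0,0,0,0,0,0.14,1],[0,0,0,0,0,0.22,1],[0,0,0,0,0,0.3,1],[0,0,0,0,0,0.36,1],[0,0,0,0,0,0.41,1],[0,0,0,0,0,0.44,1],[0,0,0,0,0,0.45,1]]
  ]
}}

```text
t: 88.05
tcp_pos: [0.5947, -0.2632, 0.2639]
tool_rot: [0.711, 0.704, 0.0, 0.001]
force: [-2.2, 1.9, 1.5]
finger_gap: 0.116
```

```bash
python3 -c "
from h import *
plan((.5945,-.2635,.263,-.01))
s=snapshot('side');save('s5',cv2.resize(s['img'][80:240,280:440],None,fx=3.7,fy=3.7))"
```

```text
t 88.05 tcp [ 0.5947 -0.2632  0.2639] yaw -0.0096 F [-2.2  1.9  1.5] gap 0.116 q [-0.59  0.55  1.35  0.    1.23 -0.58]
[ 0.5945 -0.2635  0.263  -0.01  ] turn [0.002 0.001 0.   ] shift [-0.003 -0.002  0.009]
```

View pics/s5.png

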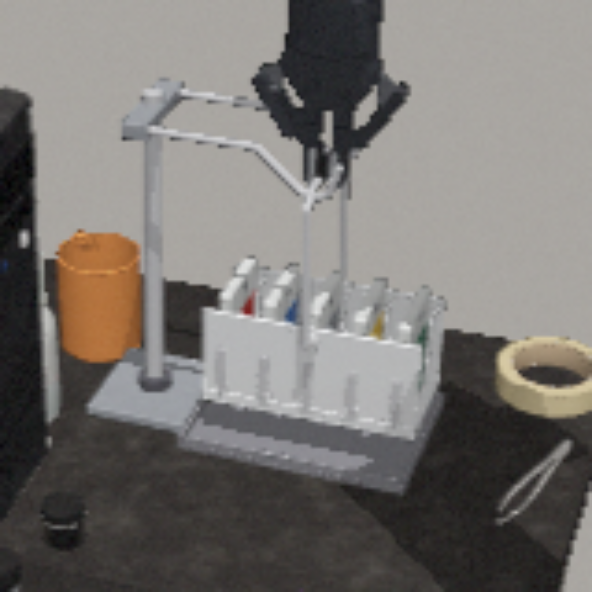

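The load is off the gripper (Fz -9 to +1.5 N), and the bar sits in the hook bends at crop (315,190). Release and back off upward.

{"api": "move_arm", "payload": {
  "plan": [
    [[0,0,0,0,0,0,0.85],[0,0,0,0,0,0,0.75],[0,0,0,0,0,0,0.65],[0,0,0,0,0,0,0.65],[0,0,0,0,0,0,0.65],[0,0,0,0,0,-0.05,0.65],[0,0,0,0,0,-0.15,0.65],[0,0,0,0,0,-0.3,0.65]]
  ]
}}

```text
t: 89.1
tcp_pos: [0.5942, -0.2631, 0.2931]
tool_rot: [0.711, 0.704, -0.0, -0.0]
force: [0.1, -1.1, 0.5]
finger_gap: 0.346
```

{"api": "move_arm", "payload": {
  "plan": [
    [[0,0,0,0,0,-0.1,0.65],[0,0,0,0,0,-0.25,0.65],[0,0,0,0,0,-0.4,0.65],[0,0,0,0,0,-0.55,0.65],[0,0,0,0,0,-0.7,0.65],[0,0,0,0,0,-0.85,0.65],[0,0,0,0,0,-1,0.65],[0,0,0,0,0,-1,0.65]]
  ]
}}

```text
t: 90.1
tcp_pos: [0.5948, -0.2635, 0.3942]
tool_rot: [0.711, 0.704, 0.0, 0.002]
force: [-0.0, -0.2, -0.5]
finger_gap: 0.351
```

{"api": "move_arm", "payload": {
  "plan": [
    [[0,0,0,0.2,-0.2,0,0.65],[0,0,0,0.4,-0.4,0,0.65],[0,0,0,0.6,-0.6,0,0.65],[0,0,0,0.8,-0.8,0,0.65],[0,0,0,0.99,-0.99,0,0.65],[0,0,0,0.99,-0.99,0,0.65],[0,0,0,0.99,-0.99,0,0.65],[0,0,0,0.99,-0.99,0,0.65]]
  ]
}}

```text
t: 91.1
tcp_pos: [0.4969, -0.164, 0.3921]
tool_rot: [0.711, 0.703, -0.0, 0.0]
force: [0.4, 0.1, 0.3]
finger_gap: 0.349
```

{"api": "move_arm", "payload": {
  "plan": [
    [[0,0,0,0.2,-0.1,0,0.65],[0,0,0,0.4,-0.2,0,0.65],[0,0,0,0.6,-0.3,0,0.65],[0,0,0,0.8,-0.3,0,0.65],[0,0,0,0.99,-0.3,0,0.65],[0,0,0,0.99,-0.3,0,0.65],[0,0,0,0.99,-0.3,0,0.65],[0,0,0,0.99,-0.3,0,0.65]]
  ]
}}

```text
t: 92.1
tcp_pos: [0.4672, -0.0644, 0.3923]
tool_rot: [0.711, 0.703, -0.0, 0.0]
force: [-0.2, -0.6, 1.2]
finger_gap: 0.351
```

Run:
```python
from h import *
plan()
for n in range(2):
    s=snapshot("side");P=world(s);q=P.reshape(-1,3)
    # top edge of near (+y) wall and plate tops: z against x
    k=(q[:,0]>.48)&(q[:,0]<.71)&(abs(q[:,1]+.2635)<.035)&(q[:,2]>.12)&(q[:,2]<.17)
    print("plates top",k.sum())
    for sx in(-.08,-.04,0,.04,.08):
        m=k&(abs(q[:,0]-.5945-sx)<.007);z=q[m,2];z=z[z>.132];print(sx,len(z),np.round(np.median(z),4) if len(z) else None,end="; ")
    print()
    w=(q[:,0]>.5)&(q[:,0]<.69)&(abs(q[:,1]+.2205)<.012)&(q[:,2]>.10)&(q[:,2]<.145)
    for b in np.arange(.5,.69,.03):
        m=w&(abs(q[:,0]-b-.015)<.015);print(np.round(b+.015,3),np.round(np.percentile(q[m,2],95),4) if m.sum()>3 else None,end="; ")
    print()
    bo=(q[:,0]>.48)&(q[:,0]<.71)&(abs(q[:,1]+.219)<.02)&(q[:,2]>.0)&(q[:,2]<.13)
    for b in np.arange(.5,.69,.03):
        m=bo&(abs(q[:,0]-b-.015)<.015)&(q[:,2]>.025);print("bot",np.round(np.percentile(q[m,2],3),4) if m.sum()>3 else None,end="; ")
    print()
save("s6",cv2.resize(s["img"][80:240,280:440],None,fx=3.7,fy=3.7))
t=snapshot("top");Pt=world(t).reshape(-1,3);C=t["img"].reshape(-1,3)
for nm,c,z in(("can",(.757,.077),(.045,.065)),("eyep",(.743,-.0266),(.03,.05)),("blower",(.521,.4965),(.03,.13))):
    m=(np.hypot(Pt[:,0]-c[0],Pt[:,1]-c[1])<.05)&(Pt[:,2]>z[0])&(Pt[:,2]<z[1]);print(nm,m.sum(),Pt[m].mean(0))
```

```text
t 92.1 tcp [ 0.4672 -0.0644  0.3923] yaw -0.0104 F [-0.2 -0.6  1.2] gap 0.351 q [-0.37  0.16  1.6  -0.    1.38 -0.36]
plates top 364
-0.08 46 0.1404; -0.04 49 0.1409; 0 51 0.1423; 0.04 50 0.1415; 0.08 57 0.1425; 
0.515 0.1407; 0.545 0.1384; 0.575 0.1285; 0.605 0.1383; 0.635 0.1408; 0.665 0.137; 0.695 0.129; 
bot 0.0362; bot 0.0381; bot 0.0403; bot 0.04; bot 0.0402; bot 0.0408; bot 0.0412; 
plates top 353
-0.08 45 0.1405; -0.04 48 0.1402; 0 50 0.1419; 0.04 51 0.1424; 0.08 54 0.1423; 
0.515 0.1396; 0.545 0.1386; 0.575 0.129; 0.605 0.1398; 0.635 0.14; 0.665 0.1427; 0.695 0.1295; 
bot 0.0378; bot 0.0391; bot 0.0396; bot 0.042; bot 0.0406; bot 0.0403; bot 0.0435; 
can 126 [0.75715397 0.07665943 0.05356523]
eyep 129 [ 0.74313593 -0.02689081  0.03990205]
blower 245 [0.52110477 0.4959427  0.05653261]
```

View pics/s6.png

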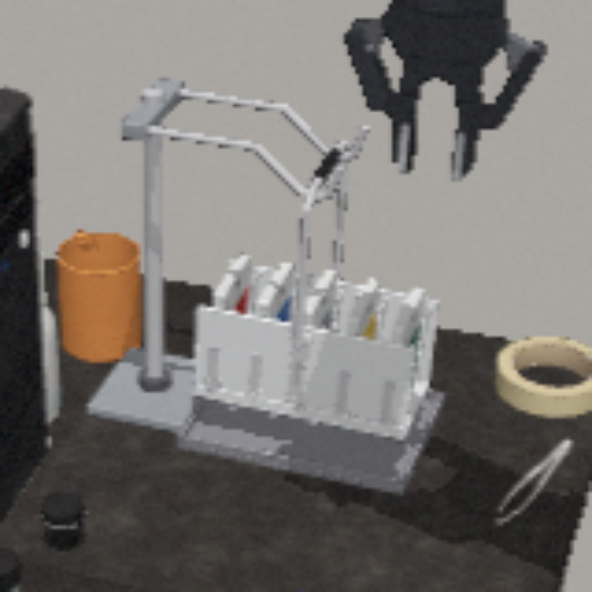

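The carrier hangs on both hooks with the grip tube at crop (325,165), the gripper clear, and a tilt of about 0.015 rad. Let it settle, recheck, and hand in.

{"api": "move_arm", "payload": {
  "plan": [
    [[0,0,0,0,0,0,0.65],[0,0,0,0,0,0,0.65],[0,0,0,0,0,0,0.65],[0,0,0,0,0,0,0.65],[0,0,0,0,0,0,0.65],[0,0,0,0,0,0,0.65],[0,0,0,0,0,0,0.65],[0,0,0,0,0,0,0.65]]
  ]
}}

```text
t: 93.25
tcp_pos: [0.4672, -0.0639, 0.3923]
tool_rot: [0.711, 0.704, -0.0, -0.0]
force: [0.0, 0.1, 0.6]
finger_gap: 0.35
```

{"api": "move_arm", "payload": {
  "plan": [
    [[0,0,0,0,0,0,0.65],[0,0,0,0,0,0,0.65],[0,0,0,0,0,0,0.65],[0,0,0,0,0,0,0.65],[0,0,0,0,0,0,0.65],[0,0,0,0,0,0,0.65],[0,0,0,0,0,0,0.65],[0,0,0,0,0,0,0.65]]
  ]
}}

```text
t: 94.25
tcp_pos: [0.4672, -0.0639, 0.3923]
tool_rot: [0.711, 0.704, 0.0, 0.0]
force: [-0.5, -0.2, -0.1]
finger_gap: 0.351
```

Run:
```python
from h import *
sl=[]
for n in range(6):
    s=snapshot("side");q=world(s).reshape(-1,3)
    k=(abs(q[:,0]-.5945)<.1)&(abs(q[:,1]+.2635)<.03)&(q[:,2]>.132)&(q[:,2]<.16)
    sl.append([*np.polyfit(q[k,0]-.5945,q[k,2],1),q[k,0].mean()])
    d=(s["img"].reshape(-1,3).max(1)<80)&(abs(q[:,0]-.5945)<.03)&(abs(q[:,1]+.2635)<.035)&(q[:,2]>.24)&(q[:,2]<.285)
print("slope,z,x",np.round(sl,4)); print("tube",d.sum(),q[d].mean(0))
manip.sign_off()
```

```text
slope,z,x [[ 3.100e-03  1.411e-01  5.941e-01]
 [ 1.100e-03  1.410e-01  5.947e-01]
 [-0.000e+00  1.408e-01  5.961e-01]
 [ 1.100e-03  1.408e-01  5.966e-01]
 [-2.000e-04  1.409e-01  5.943e-01]
 [ 8.800e-03  1.410e-01  5.939e-01]]
tube 27 [ 0.5942751  -0.26124046  0.26313553]
the job is handed in; nothing more can be done
```

All five plates are in slots 1 to 5 of the carrier, and it hangs by its bail on both hooks over the tray. I handed the job in at about t = 94.5 s of the 210 s allowed; the hand-in reports no verdict.

- **Plates:** each met a firm stop at the home height when pushed in. All five tops then measured 0.111–0.112 m with the carrier on the bench. Hanging, their tops stay in line at about 0.141 m.
- **Hang:** the last six frames show a tilt under 0.01 rad and no clear movement. The grip tube is about 4 mm from the hook seat I measured, and the gripper is well clear.
- **Objects to leave alone:** the eyepiece, blower and lens canister are within about 1 mm of where they started.

**Checks that disagreed:**
- Two top-camera carrier readings failed because the arm blocked the view. I used the side and wrist cameras and the grip tube instead.
- The carrier turned about 0.015 rad and moved about 2 mm around the second insertion. I re-measured and corrected for it.
- The hanging plate tops read about 3 mm below the 0.144 m expected from the hook height. I did not track down why. They stay in line with each other, so no plate looks displaced.

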